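Gather the bar offcuts in the tote's low corner

ROBOT

A 7-joint arm with a two-finger parallel gripper is mounted at the origin on the work surface. World frame = base frame: x ahead of the robot, y to its left, z up, the work surface at z = 0. Lengths are in m, angles in rad, forces in N, time in s.
With the tool pointing down it reaches from about 0.4 to 0.85 m from the base axis. Payload 4.5 kg.
Tool frame: the origin (TCP) lies on the centre line of the jaws, within the pads' length; the fingertips stand 25 mm ahead of it and the grasp point (between the pads) lies 6 mm ahead of it; z points along the fingers, y is the direction in which the jaws open and shut (so a half turn about z gives the same grasp; the last joint's range is limited). The gripper opens to 88 mm and grips with 3 to 60 N. Pads are 18 mm wide; open, the fingers measure 123 mm over their backs; the gripper's body (75 mm by 187 mm) begins 45 mm behind the grasp point.
Start: joints at [1.168, 0.689, -0.195, 1.565, 0.157, 0.902, -0.215], TCP at [0.264, -0.566, 0.264] pointing down, gripper open.
Joint ranges: [-3.01, 3.01], [-0.46, 2.08], [-1.47, 1.51], [0.13, 2.56], [-1, 4.14], [0.04, 2.09], [-2.66, 2.66]. Speed limits (rad/s): [2.57, 2.57, 3.14, 3.14, 3.14, 3.14, 3.14].

INTERFACE

Orientations are given as a unit quaternion [x, y, z, w].
In Python, from plant import r, eyes gives the robot as it stands.
- The arm moves only by the tool servo_tool, never from a script. Its argument "deltas" is a list of rows, each an object of numbers: "dx", "dy", "dz": the shift along the tool's x, y, z in units of 60 mm (1.0 is 60 mm); "ax", "ay", "az": the turn, a rotation vector about the tool's x, y, z in units of 6 degrees (1.0 is 6 degrees); "hand": the finger opening in mm, from 0 to 88.1. A call has 1 to 10 rows; each row is the pose to reach, as a shift and turn from the pose commanded when the call began, along the tool's axes at that moment; what a row does not reach only later rows make up. A row lasts 1/8 s, in which the tool goes at most 62.5 mm and 10.7 degrees, less where a joint would pass 70% of its speed; a pose out of reach is approached as far as the arm can. A call with a gripper value outside its range is refused whole. The fingers move at their own pace and stop on an object; "newtons" is the grip in N (left out, the last holds). Time passes only in rows, so rows that repeat a pose let the fingers close. It gives the time, the measured TCP pose, the force and the opening at its end, in the units of the state.
- r.get_state(): the state, without advancing time (a new reading comes with each control period).
- eyes.snapshot(name): name is "scene" or "top" or "wrist"; returns (picture, depth): 420x560x3 uint8, red, green, blue; 420x560 float32, m along the optical axis (not along the pixel's ray), 0 where there is no reading.
- eyes.camera_model(name): a dict with "fx", "fy", "cx", "cy" (pixels), "pose" (4x4, takes a point from camera to world coordinates). Camera axes: x right, y up, looking along -z (the intrinsics and any distortion apply to the point x, -y, -z); pixel columns grow to the right and rows downward; lengths in m; the calibration is good to about 2 mm. A picture is of the moment at which its call begins: read the wrist's pose just before it. camera_model takes no time and is no camera call; for the wrist camera it gives the pose at the moment of the call.
- r.finish_job(): hands the job in, once; it reports no verdict.
The state is a dict: "clock": time; "q": joint angles; "qd": joint speeds; "joint_torque": joint torques, N m; "tool_pos": TCP position; "eef_rot": TCP orientation; "contact_force": force on the tool from outside, world axes, zero at the start; "moment": the same for the moment, N m; "opening": opening from 0.0 (shut) to 1.0 (fully open).
Only numpy, scipy, OpenCV 4.12 (cv2) and the standard library are available. Lean on these libraries where they do the work, as an engineer would, in place of code of your own. Each camera call takes 0.05 s, during which the arm holds its last target.

TASK

Pick up the two bar offcuts lying loose on the bench and put them in the metal tote with the other two while the tote stands on the bench. Then lift the tote clear of the bench by its wooden handle and tilt it so that its cut-down corner is lowest and all four offcuts slide together into that corner without spilling; finish while still holding it up, steady and tilted like that. Leave the other things on the bench where they are.

Things in the scene. Friction and masses are not known exactly. Their poses are not given: they have to be found in the camera images.
- tote: Open grey sheet-metal tote, loose, 0.3 to 0.55 kg: 200 (x) by 150 (y) mm outside, walls and floor 5 mm, walls 55 mm high; at the (-x, +y) corner both walls are cut down to 30 mm for 65 mm. A wooden bar handle over its middle runs along x between 24 mm wide end posts 115 mm high. Origin: centre of underside, z up. Slippery inside (friction 0.2 to 0.3): offcuts slide home at about 40 degrees of tilt.
- handle (a point): Centre of the tote's wooden bar handle, 112 mm above the tote's underside over the tote's centre. The bar is 18 mm wide (tote y), 22 mm high, 189 mm long (tote x); top at 123 mm, 46 mm of free space between the rim and the bar's underside. Axes as the tote's.
- low_corner (a point): Point on the tote's underside at the inside of its cut-down corner, 95 mm along -x and 70 mm along +y from the tote's origin.
- offcut_A: A short offcut of hexagonal aluminium bar, 24 mm across flats (27.7 mm across points), 20 mm long, about 28 g. Origin at its centre, z along the bar's axis; its flats face its own x axis and every 60 degrees from it. Starts lying on its hexagonal end on the tote's floor, away from the low corner.
- offcut_B: A short offcut of hexagonal aluminium bar, 24 mm across flats (27.7 mm across points), 20 mm long, about 28 g. Origin at its centre, z along the bar's axis; its flats face its own x axis and every 60 degrees from it. Starts lying on its hexagonal end on the tote's floor, away from the low corner.
- stray_1: A short offcut of hexagonal aluminium bar, 24 mm across flats (27.7 mm across points), 20 mm long, about 28 g. Origin at its centre, z along the bar's axis; its flats face its own x axis and every 60 degrees from it. Starts on the bench beside the tote, standing on a hexagonal end (centre 10 mm above the bench), any yaw.
- stray_2: A short offcut of hexagonal aluminium bar, 24 mm across flats (27.7 mm across points), 20 mm long, about 28 g. Origin at its centre, z along the bar's axis; its flats face its own x axis and every 60 degrees from it. Starts on the bench beside the tote, standing on a hexagonal end (centre 10 mm above the bench), any yaw.
- carton: Closed cardboard box 70 x 110 x 60 mm high, origin at the centre of its underside. A bystander: leave it where it is.
- flange: Dark steel ring, 96 mm outside, 44 mm bore, 18 mm high, lying flat; origin at the centre of its underside. A bystander: leave it where it is.
- can: Plain steel can, 72 mm diameter, 110 mm high; origin at the centre of its underside. A bystander: leave it where it is.
- wrench: Steel spanner, 180 mm long, lying along its x axis on the bench. A bystander: leave it where it is.
Not all that is in view belongs to the job. Leave any blue or green look-alike of the stray_1 alone.

How it is judged:
By the outcome, as a careful person would: the job done as asked, in the order asked, and still so for the second after the job is handed in, while the arm keeps its last pose, push and grip.
It also fails if it takes over 64 s, if anything falls off the work surface, if the arm or the gripper's body presses on something with over 40 N, if the wrist force passes 120 N, or if a joint passes its speed limit or range.

## Working session

There is one attempt and no reset: what is moved stays moved. The work goes in short steps, Python scripts to look and compute and a tool call to move; the robot and the scene stay as the last step left them, time stands still between calls to the robot, and variables do not carry over. Pictures are saved under pics/ and viewed, and the job is handed in when it is done.

Besides the shell and the picture viewer there is one more tool, called after "Call:" in YAML: its name, and indented under it one key for each argument. servo_tool: Moves the arm, as the interface text tells. Its arguments: {"type":"object","properties":{"deltas":{"type":"array","items":{"type":"object","properties":{"dx":{"type":"number"},"dy":{"type":"number"},"dz":{"type":"number"},"ax":{"type":"number"},"ay":{"type":"number"},"az":{"type":"number"},"hand":{"type":"number"}}}},"newtons":{"type":"number"}},"required":["deltas"]}

```bash
ls; mkdir -p pics; python3 - <<'E'
from plant import r, eyes
import cv2,numpy as np,json
print(r.get_state())
for n in ["scene","top"]:
    p,d=eyes.snapshot(n); cv2.imwrite(f"pics/{n}0.png",p[:,:,::-1]); np.save(f"pics/{n}0_d.npy",d)
    print(n,eyes.camera_model(n))
E
```

```text
pics
{'clock': 0.0, 'q': array([ 1.16779859,  0.68999601, -0.19452125,  1.56633485,  0.15730303,
        0.90248884, -0.215093  ]), 'qd': array([-6.11742823e-04,  2.11641046e-04, -8.66786967e-04,  4.83922863e-04,
        5.21702408e-04,  7.25850084e-05, -1.15952074e-03]), 'joint_torque': array([-6.79905006e-04, -5.27557969e+01, -1.26664538e+00, -1.53426325e+01,
       -5.25597122e-02,  6.59855941e-03,  2.03568338e-04]), 'tool_pos': array([ 0.26411523, -0.56580997,  0.26290511]), 'eef_rot': array([ 9.76234610e-01,  2.16714432e-01, -2.60772649e-04, -8.79440021e-04]), 'contact_force': array([-0.26736533,  0.05752277,  0.0369112 ]), 'moment': array([ 0.00422678,  0.05442323, -0.0020076 ]), 'opening': 1.0041267604830202}
scene {'fx': 444.6158402732369, 'fy': 444.6158402732369, 'cx': 276.75254166621124, 'cy': 203.9822018452921, 'pose': array([[ 0.60347768, -0.43395941,  0.66894987,  1.23713073],
       [ 0.7970042 ,  0.30252701, -0.52274441, -0.47865726],
       [ 0.02447445,  0.84862043,  0.52843577,  0.61749921],
       [ 0.        ,  0.        ,  0.        ,  1.        ]])}
top {'fx': 535.4844888327564, 'fy': 535.4844888327564, 'cx': 278.7395269908779, 'cy': 211.00351077474997, 'pose': array([[ 0.0234674 ,  0.99795243, -0.05949988,  0.51336287],
       [-0.99970263,  0.02381986,  0.00522131,  0.01366528],
       [ 0.0066279 ,  0.05935966,  0.99821466,  1.33662496],
       [ 0.        ,  0.        ,  0.        ,  1.        ]])}
```

View pics/scene0.png

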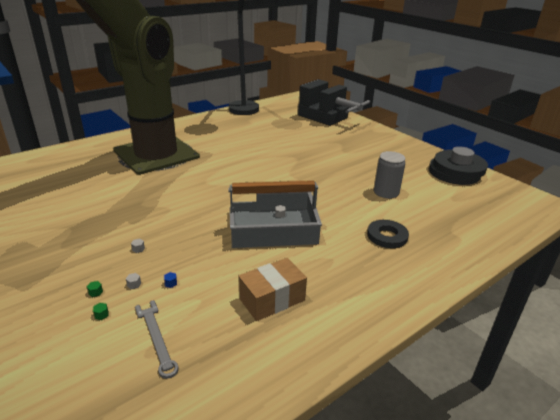

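View pics/top0.png

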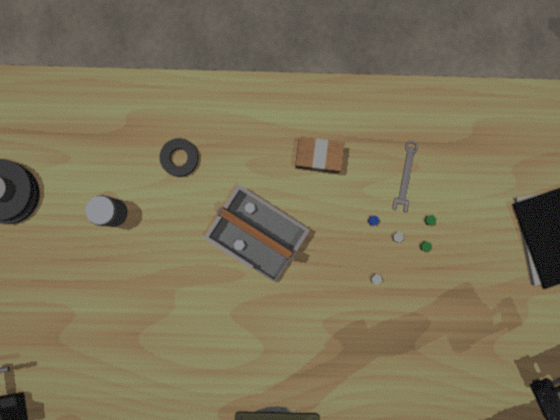

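Candidates in the top view: plain grey offcuts at (398,237) and (377,280), which I choose as the strays. The look-alikes are blue (374,221) and green (431,220) and (427,246), and I leave those alone. The tote is around (258,234) with two grey offcuts inside, at (250,208) and (240,245). Next is a close crop and measurements.

```bash
cat > h.py <<'E'
import numpy as np,cv2
from plant import r,eyes
from scipy.spatial.transform import Rotation as R
def ray(m,u,v):
    d=np.array([(u-m['cx'])/m['fx'],-(v-m['cy'])/m['fy'],-1.]);P=np.array(m['pose'])
    return P[:3,3],P[:3,:3]@d
def onz(m,u,v,z):
    o,d=ray(m,u,v);return o+d*(z-o[2])/d[2]
def proj(m,X):
    P=np.array(m['pose']);c=P[:3,:3].T@(np.array(X)-P[:3,3])
    return m['cx']+m['fx']*c[0]/-c[2], m['cy']-m['fy']*c[1]/-c[2]
E
python3 - <<'E'
from h import *
p=cv2.imread('pics/top0.png')
a=cv2.resize(p[170:300,190:330],None,fx=5,fy=4.6,interpolation=cv2.INTER_CUBIC)
b=cv2.resize(p[200:300,350:450],None,fx=5,fy=5,interpolation=cv2.INTER_CUBIC)
cv2.imwrite('pics/c_tote.png',a);cv2.imwrite('pics/c_str.png',b)
s=cv2.imread('pics/scene0.png')
cv2.imwrite('pics/c_sc.png',cv2.resize(s[170:250,220:330],None,fx=7,fy=7,interpolation=cv2.INTER_CUBIC))
for nm in ['top']:
  m=eyes.camera_model(nm)
  hsv=cv2.cvtColor(p,cv2.COLOR_BGR2HSV)
  mask=((hsv[...,1]<60)&(hsv[...,2]>110)).astype(np.uint8)
  n,l,st,c=cv2.connectedComponentsWithStats(mask)
  for i in range(1,n):
    if 40<st[i,4]<1000 and 200<c[i,0]<450 and 130<c[i,1]<300: print(c[i],st[i],onz(m,*c[i],.02))
  col=((hsv[...,1]>150)&(hsv[...,0]>40)).astype(np.uint8)
  n,l,st,c=cv2.connectedComponentsWithStats(col)
  for i in range(1,n):
    if st[i,4]>40: print('col',c[i],st[i],onz(m,*c[i],.02))
E
```

```text
[319.80890052 153.11780105] [312 138  16  31 382] [ 0.7380642  -0.09168617  0.02      ]
[406.67307692 168.65384615] [404 154   7  26  52] [ 0.70453949 -0.30778457  0.02      ]
[402.8  190.16] [399 181   8  17  50] [ 0.65077824 -0.29869105  0.02      ]
[269.38461538 210.87651822] [221 184  89  66 494] [0.59160545 0.02982    0.02      ]
[401.21518987 202.78481013] [393 197  16  14  79] [ 0.61938179 -0.29507646  0.02      ]
[249.05617978 207.21348315] [244 202  11  11  89] [0.59944704 0.08009721 0.02      ]
[223.43269231 244.4775641 ] [203 214  51  55 312] [0.50639289 0.14044491 0.02      ]
[398.44680851 236.4893617 ] [394 231  10  12  94] [ 0.53608397 -0.28907894  0.02      ]
[238.38888889 244.6       ] [233 240  11  11  90] [0.50695289 0.10378619 0.02      ]
[376.73195876 279.19587629] [372 274  11  11  97] [ 0.43040949 -0.2369278   0.02      ]
col [373.125      220.16071429] [369 217   9   8  56] [ 0.57479787 -0.22621225  0.02      ]
```

View pics/c_tote.png

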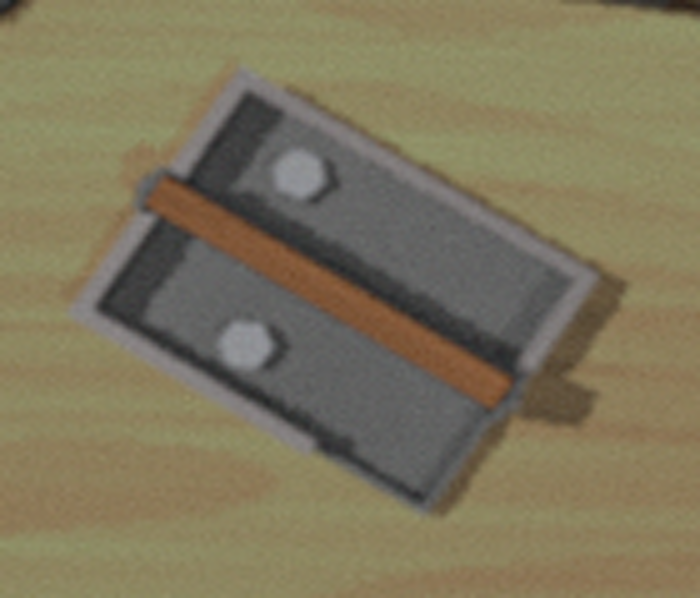

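View pics/c_str.png

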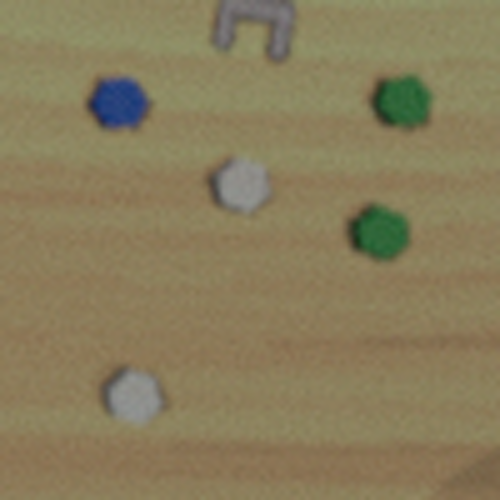

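View pics/c_sc.png

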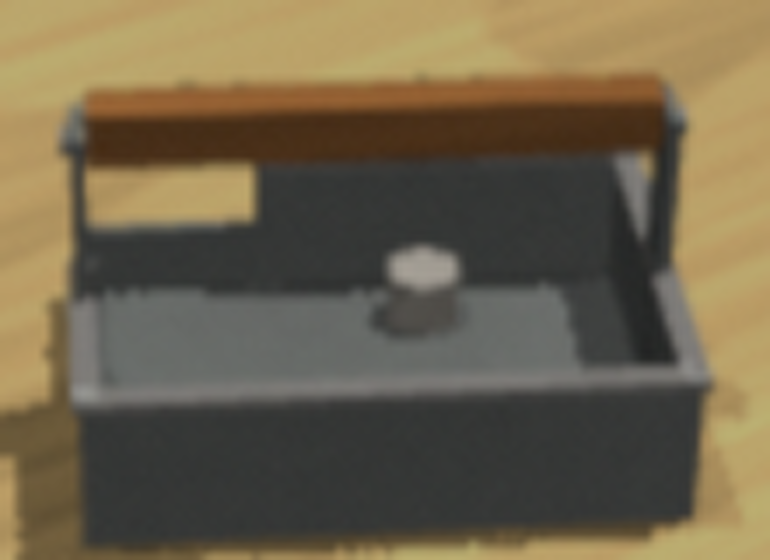

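The close crop confirms the two plain aluminium strays: crop (242,185) and (135,397). The cut-down corner is at image (276,280), toward the robot. Now I'll measure the tote's pose.

```bash
python3 - <<'E'
from h import *
p=cv2.imread('pics/top0.png');d=np.load('pics/top0_d.npy')
m=eyes.camera_model('top')
hsv=cv2.cvtColor(p,cv2.COLOR_BGR2HSV)
k=((hsv[...,0]<16)&(hsv[...,1]>130)&(hsv[...,2]>60)).astype(np.uint8)
k[:180]=0;k[290:]=0;k[:,:195]=0;k[:,330:]=0
n,l,st,c=cv2.connectedComponentsWithStats(k);i=1+np.argmax(st[1:,4]);print(st[i],c[i])
rc=cv2.minAreaRect(np.argwhere(l==i)[:,::-1].astype(np.float32));print(rc)
b=cv2.boxPoints(rc);W=np.array([onz(m,*q,.123) for q in b]);print(W.round(4))
C=W.mean(0);e=W[1]-W[0];f=W[2]-W[1]
L=e if np.linalg.norm(e)>np.linalg.norm(f) else f
print('centre',C,'len',np.linalg.norm(e),np.linalg.norm(f),'yaw',np.degrees(np.arctan2(L[1],L[0])))
ms=eyes.camera_model('scene')
# world points from depth: tops
for u,v in [(250,208),(239,245),(398,236),(377,279),(256,233),(374,220),(431,220),(427,246)]:
    o,dr=ray(m,u,v);print((u,v),(o+dr*d[v,u]).round(4))
# scene strays
s=cv2.imread('pics/scene0.png')
for u,v in [(138,243),(133,278)]: print('scene',onz(ms,u,v,.02).round(4))
yaw=np.arctan2(L[1],L[0])
yaw=yaw if yaw>0 else yaw+np.pi
T=lambda x,y,z:C*[1,1,0]+[np.cos(yaw)*x-np.sin(yaw)*y,np.sin(yaw)*x+np.cos(yaw)*y,z]
for q in [(-.1,.075,.03),(.1,.075,.055),(.1,-.075,.055),(-.1,-.075,.055),(-.035,.075,.055)]:
    print(q,np.round(proj(m,T(*q)),1),np.round(proj(ms,T(*q)),1))
    a=tuple(int(round(t)) for t in proj(m,T(*q)));cv2.circle(p,a,1,(0,0,255),-1)
    a=tuple(int(round(t)) for t in proj(ms,T(*q)));cv2.circle(s,a,1,(0,0,255),-1)
o=np.hstack([cv2.resize(p[170:300,190:330],(400,371)),cv2.resize(s[165:255,220:330],(400,371))])
cv2.imwrite('pics/chk.png',o)
E
```

```text
[220 209  72  49 540] [255.56296296 232.97962963]
((255.66554260253906, 232.9512176513672), (81.60767364501953, 7.1605634689331055), 32.399837493896484)
[[ 0.5754  0.1419  0.123 ]
 [ 0.5894  0.1336  0.123 ]
 [ 0.4941 -0.0249  0.123 ]
 [ 0.4803 -0.0165  0.123 ]]
centre [0.53478323 0.05853809 0.123     ] len 0.016219373721562354 0.18498399055218992 yaw -121.00760869217513
(250, 208) [0.5973 0.0775 0.0239]
(239, 245) [0.506  0.1018 0.0269]
(398, 236) [ 0.5373 -0.2886  0.0172]
(377, 279) [ 0.4309 -0.2374  0.0208]
(256, 233) [0.5346 0.0576 0.125 ]
(374, 220) [ 0.5753 -0.2287  0.0181]
(431, 220) [ 0.5784 -0.3681  0.0231]
(427, 246) [ 0.5144 -0.3585  0.0239]
scene [ 0.4354 -0.2365  0.02  ]
scene [ 0.5389 -0.2893  0.02  ]
(-0.1, 0.075, 0.03) [275.2 281.8] [229.9 202.1]
(0.1, 0.075, 0.055) [204.4 237.6] [309.2 190.9]
(0.1, -0.075, 0.055) [238.3 184.8] [320.5 224.6]
(-0.1, -0.075, 0.055) [308.7 229.3] [230.7 228.3]
(-0.035, 0.075, 0.055) [252.1 267.9] [255.8 192.6]
```

View pics/chk.png

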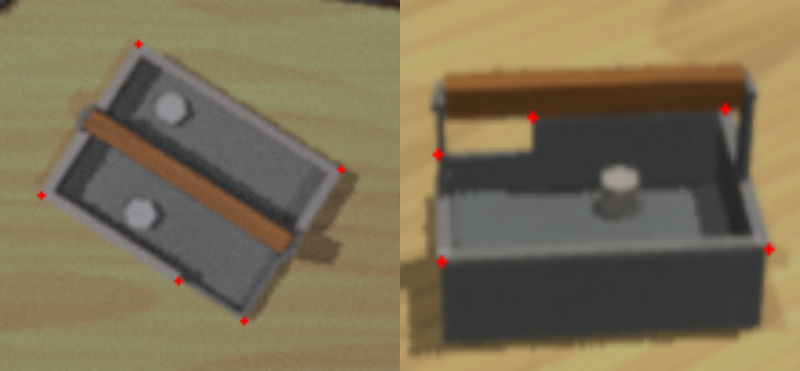

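```bash
cat >> h.py <<'E'
def down(yaw_deg):  # tool-down, tool x axis at yaw
    return R.from_euler('z',yaw_deg,degrees=True)*R.from_euler('x',180,degrees=True)
def goto(pos,rot=None):
    s=r.get_state();R0=R.from_quat(s['eef_rot']);d=R0.inv().apply(np.array(pos)-s['tool_pos'])/.06
    a=np.zeros(3) if rot is None else np.degrees((R0.inv()*rot).as_rotvec())/6
    print('d',d.round(3),'a',a.round(3),'mm',np.linalg.norm(d)*60)
E
python3 - <<'E'
from h import *
s=r.get_state();m=eyes.camera_model('wrist')
T=R.from_quat(s['eef_rot']);P=m['pose']
print(T.inv().apply(P[:3,3]-s['tool_pos']));print((T.inv().as_matrix()@P[:3,:3]).round(3),m['fx'],m['cx'],m['cy'])
goto([.48,-.27,.20],down(25))
goto([.431,-.237,.15],down(25))
E
```

```text
[ 0.07986172 -0.00124094 -0.12143759]
[[-0.     0.952  0.305]
 [ 1.    -0.     0.   ]
 [ 0.     0.305 -0.952]] 372.47884435850835 281.77342916528943 209.2284187064368
d [ 5.346 -2.944  1.054] a [-0.016  0.001  0.005] mm 371.6224684312535
d [ 4.839 -3.787  1.889] a [-0.016  0.001  0.005] mm 385.69897732513624
```

Call:
servo_tool:
  deltas:
    - {"dx": 5.35, "dy": -2.94, "dz": 1.05, "hand": 42}
    - {"dx": 5.35, "dy": -2.94, "dz": 1.05, "hand": 42}
    - {"dx": 5.35, "dy": -2.94, "dz": 1.05, "hand": 42}
    - {"dx": 5.35, "dy": -2.94, "dz": 1.05, "hand": 42}
    - {"dx": 5.35, "dy": -2.94, "dz": 1.05, "hand": 42}
    - {"dx": 5.35, "dy": -2.94, "dz": 1.05, "hand": 42}
    - {"dx": 5.35, "dy": -2.94, "dz": 1.05, "hand": 42}
    - {"dx": 5.35, "dy": -2.94, "dz": 1.05, "hand": 42}
    - {"dx": 5.35, "dy": -2.94, "dz": 1.05, "hand": 42}

```text
schema error: expected keys dx, dy, dz, ax, ay, az, hand
```

```bash
python3 - <<'E'
from h import *
m=eyes.camera_model('wrist');p,d=eyes.snapshot('wrist');p=p[:,:,::-1].copy();cv2.imwrite('pics/w1.png',p)
print(r.get_state()['tool_pos'])
hsv=cv2.cvtColor(p,cv2.COLOR_BGR2HSV)
k=((hsv[...,1]<50)&(hsv[...,2]>130)).astype(np.uint8)
n,l,st,c=cv2.connectedComponentsWithStats(k)
for i in range(1,n):
  if st[i,4]>150:
    W=onz(m,*c[i],.02)
    cs,_=cv2.findContours((l==i).astype(np.uint8),cv2.RETR_EXTERNAL,cv2.CHAIN_APPROX_NONE)
    X=np.array([onz(m,*q[0],.02)[:2] for q in cs[0]])
    # support widths
    best=[]
    for a in range(0,60,3):
        w=[np.ptp(X@[np.cos(np.radians(a+b)),np.sin(np.radians(a+b))]) for b in (0,60,120)];best.append((np.mean(w)*1e3,a))
    print(c[i].round(1),st[i],W.round(4),min(best),max(best))
E
```

```text
[ 0.26418353 -0.56593637  0.26310863]
[430.5  21.4] [419   0  23  43 566] [ 0.4436 -0.6252  0.02  ] (np.float64(26.75886844545292), 42) (np.float64(28.20574842887193), 18)
```

View pics/w1.png

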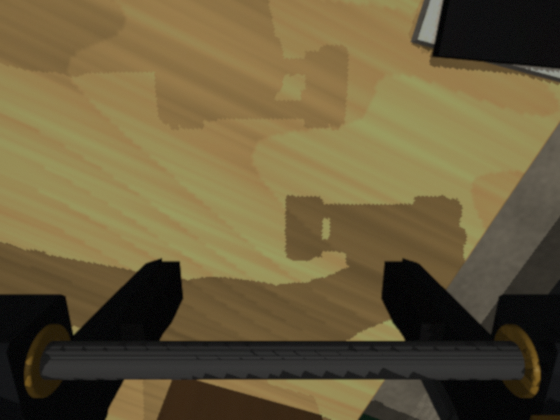

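The picture only shows bench and fingers, because the move was refused: every key is required.

```bash
python3 - <<'E'
from h import *
goto([.42,-.27,.20],down(25))
E
```

```text
d [ 4.44  -3.369  1.056] a [-0.013  0.001  0.005] mm 340.3524673397963
```

Call:
servo_tool:
  deltas:
    - {"dx": 4.44, "dy": -3.37, "dz": 1.05, "ax": 0, "ay": 0, "az": 0, "hand": 42}
    - {"dx": 4.44, "dy": -3.37, "dz": 1.05, "ax": 0, "ay": 0, "az": 0, "hand": 42}
    - {"dx": 4.44, "dy": -3.37, "dz": 1.05, "ax": 0, "ay": 0, "az": 0, "hand": 42}
    - {"dx": 4.44, "dy": -3.37, "dz": 1.05, "ax": 0, "ay": 0, "az": 0, "hand": 42}
    - {"dx": 4.44, "dy": -3.37, "dz": 1.05, "ax": 0, "ay": 0, "az": 0, "hand": 42}
    - {"dx": 4.44, "dy": -3.37, "dz": 1.05, "ax": 0, "ay": 0, "az": 0, "hand": 42}
    - {"dx": 4.44, "dy": -3.37, "dz": 1.05, "ax": 0, "ay": 0, "az": 0, "hand": 42}
    - {"dx": 4.44, "dy": -3.37, "dz": 1.05, "ax": 0, "ay": 0, "az": 0, "hand": 42}

```text
clock: 1.15
tool_pos: [0.4196, -0.2718, 0.2008]
eef_rot: [0.976, 0.216, -0.0, 0.0]
contact_force: [-0.8, -0.6, 0.4]
opening: 0.478
```

```bash
cat > w.py <<'E'
from h import *
import sys
m=eyes.camera_model('wrist');p,d=eyes.snapshot('wrist');p=p[:,:,::-1].copy();cv2.imwrite(sys.argv[1],p)
print(r.get_state()['tool_pos'],r.get_state()['opening'])
hsv=cv2.cvtColor(p,cv2.COLOR_BGR2HSV)
k=((hsv[...,1]<50)&(hsv[...,2]>130)).astype(np.uint8)
n,l,st,c=cv2.connectedComponentsWithStats(k)
for i in range(1,n):
  if st[i,4]>150:
    W=onz(m,*c[i],.02)
    cs,_=cv2.findContours((l==i).astype(np.uint8),cv2.RETR_EXTERNAL,cv2.CHAIN_APPROX_NONE)
    X=np.array([onz(m,*q[0],.02)[:2] for q in cs[0]])
    best=[]
    for a in range(0,60,3):
        w=[np.ptp(X@[np.cos(np.radians(a+b)),np.sin(np.radians(a+b))]) for b in (0,60,120)];best.append((round(np.mean(w)*1e3,1),a))
    print(c[i].round(1),st[i],W.round(4),min(best),max(best))
E
python3 w.py pics/w2.png
```

```text
[ 0.41942101 -0.27221801  0.20087034] 0.47987027814923483
[367.3  61.1] [351  43  34  37 909] [ 0.5373 -0.287   0.02  ] (np.float64(23.8), 42) (np.float64(26.3), 15)
[248.3 157.9] [233 142  32  32 722] [ 0.4319 -0.2347  0.02  ] (np.float64(23.7), 45) (np.float64(26.3), 15)
```

View pics/w2.png

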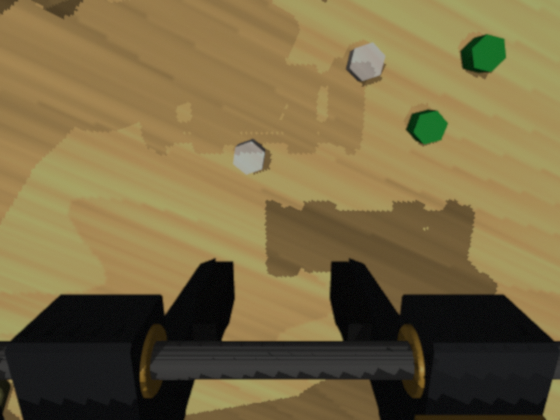

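Grey strays are at wrist pixels (366,61) and (250,157), with the greens to the right of them. Widths of 24 to 26 mm match the hexagons. The first pick is the nearer one.

```bash
python3 - <<'E'
from h import *
goto([.432,-.2355,.07],down(13))
goto([.432,-.2355,.028],down(13))
E
```

```text
d [ 0.449 -0.469  2.18 ] a [0.011 0.007 1.978] mm 136.50453758933608
d [ 0.45 -0.47  2.88] a [0.011 0.007 1.978] mm 177.17391801447087
```

Call:
servo_tool:
  deltas:
    - {"dx": 0.45, "dy": -0.47, "dz": 1.2, "ax": 0, "ay": 0, "az": 1.5, "hand": 42}
    - {"dx": 0.45, "dy": -0.47, "dz": 2.0, "ax": 0, "ay": 0, "az": 2, "hand": 42}
    - {"dx": 0.45, "dy": -0.47, "dz": 2.2, "ax": 0, "ay": 0, "az": 2, "hand": 42}
    - {"dx": 0.45, "dy": -0.47, "dz": 2.5, "ax": 0, "ay": 0, "az": 2, "hand": 42}
    - {"dx": 0.45, "dy": -0.47, "dz": 2.88, "ax": 0, "ay": 0, "az": 2, "hand": 42}
    - {"dx": 0.45, "dy": -0.47, "dz": 2.88, "ax": 0, "ay": 0, "az": 2, "hand": 42}
    - {"dx": 0.45, "dy": -0.47, "dz": 2.88, "ax": 0, "ay": 0, "az": 2, "hand": 10}
    - {"dx": 0.45, "dy": -0.47, "dz": 2.88, "ax": 0, "ay": 0, "az": 2, "hand": 10}
    - {"dx": 0.45, "dy": -0.47, "dz": 2.88, "ax": 0, "ay": 0, "az": 2, "hand": 10}
    - {"dx": 0.45, "dy": -0.47, "dz": 2.88, "ax": 0, "ay": 0, "az": 2, "hand": 10}
  newtons: 20

```text
clock: 2.45
tool_pos: [0.4333, -0.2342, 0.0292]
eef_rot: [0.994, 0.113, 0.001, 0.001]
contact_force: [-0.8, -0.7, 7.3]
opening: 0.27
```

```bash
python3 w.py pics/w3.png;python3 - <<'E'
from h import *
yaw=np.radians(59);C=np.array([.535,.0585,0]);Z=R.from_euler('z',59,degrees=True)
for ty in (.045,-.045):
  for opt in (-31,149):
    base=down(opt)
    # tool up axis leans outward (sign ty) by 18deg, rotate about tote x axis
    up_out=Z.apply([0,np.sign(ty),0]); ax=np.cross([0,0,1],up_out)
    rot=R.from_rotvec(np.radians(18)*ax)*base
    g=C+Z.apply([-.045,ty,.0])
    for gz in (.13,.045):
        tcp=g+[0,0,gz]-.006*rot.apply([0,0,1])
        print(ty,opt,gz,tcp.round(4));goto(tcp,rot)
E
```

```text
[ 0.43332645 -0.23421862  0.02915273] 0.2692258253618691
[515.4  57.5] [ 476   13   81   90 5017] [ 0.5375 -0.287   0.02  ] (np.float64(24.1), 42) (np.float64(27.1), 15)
0.045 -31 0.13 [0.4717 0.0441 0.1357]
d [ 1.669 -4.372 -1.782] a [-1.14   2.831  7.275] mm 300.43592691552067
0.045 -31 0.045 [0.4717 0.0441 0.0507]
d [ 1.667 -4.374 -0.365] a [-1.14   2.831  7.275] mm 281.73148991184877
0.045 149 0.13 [0.4717 0.0441 0.1357]
d [ 1.669 -4.372 -1.782] a [ -3.529  -1.421 -22.438] mm 300.43592691552067
0.045 149 0.045 [0.4717 0.0441 0.0507]
d [ 1.667 -4.374 -0.365] a [ -3.529  -1.421 -22.438] mm 281.73148991184877
-0.045 -31 0.13 [ 0.552  -0.0042  0.1357]
d [ 2.792 -3.287 -1.778] a [ 1.164 -2.87   7.272] mm 279.89317475777517
-0.045 -31 0.045 [ 0.552  -0.0042  0.0507]
d [ 2.79  -3.289 -0.362] a [ 1.164 -2.87   7.272] mm 259.7134488284127
-0.045 149 0.13 [ 0.552  -0.0042  0.1357]
d [ 2.792 -3.287 -1.778] a [  3.578   1.451 -22.432] mm 279.89317475777517
-0.045 149 0.045 [ 0.552  -0.0042  0.0507]
d [ 2.79  -3.289 -0.362] a [  3.578   1.451 -22.432] mm 259.7134488284127
```

Call:
servo_tool:
  deltas:
    - {"dx": 0, "dy": 0, "dz": -1.0, "ax": 0, "ay": 0, "az": 0, "hand": 10}
    - {"dx": 0, "dy": 0, "dz": -1.9, "ax": 0, "ay": 0, "az": 0, "hand": 10}
    - {"dx": 0.3, "dy": -0.9, "dz": -1.9, "ax": -0.2, "ay": 0.5, "az": 1.3, "hand": 10}
    - {"dx": 0.6, "dy": -1.8, "dz": -1.9, "ax": -0.4, "ay": 1.0, "az": 2.6, "hand": 10}
    - {"dx": 1.0, "dy": -2.7, "dz": -1.9, "ax": -0.6, "ay": 1.6, "az": 4.0, "hand": 10}
    - {"dx": 1.3, "dy": -3.6, "dz": -1.9, "ax": -0.9, "ay": 2.3, "az": 5.8, "hand": 10}
    - {"dx": 1.67, "dy": -4.37, "dz": -1.8, "ax": -1.14, "ay": 2.83, "az": 7.28, "hand": 10}
    - {"dx": 1.67, "dy": -4.37, "dz": -1.8, "ax": -1.14, "ay": 2.83, "az": 7.28, "hand": 10}
    - {"dx": 1.67, "dy": -4.37, "dz": -1.8, "ax": -1.14, "ay": 2.83, "az": 7.28, "hand": 10}

```text
clock: 3.62
tool_pos: [0.488, 0.0586, 0.1567]
eef_rot: [0.954, -0.264, 0.133, 0.048]
contact_force: [-0.3, -0.5, -1.0]
opening: 0.272
```

```bash
python3 w.py pics/w4.png;python3 - <<'E'
from h import *
p,d=eyes.snapshot('scene');cv2.imwrite('pics/s4.png',p[:,:,::-1])
Z=R.from_euler('z',59,degrees=True);C=np.array([.535,.0585,0])
s=r.get_state();T=R.from_quat(s['eef_rot'])
g=s['tool_pos']+.006*T.apply([0,0,1]);print('grasp in tote',Z.inv().apply(g-C),Z.inv().apply(T.apply([0,0,1])),Z.inv().apply(T.apply([0,1,0])))
rot=R.from_rotvec(np.radians(18)*np.cross([0,0,1],Z.apply([0,1,0])))*down(-31)
goto(C+Z.apply([-.045,.045,.042])-.006*rot.apply([0,0,1]),rot)
E
```

```text
[0.48796428 0.05962524 0.15668214] 0.26547609902237823
[232.9 105.6] [  75   81  324  103 6950] [0.5997 0.0309 0.02  ] (np.float64(185.3), 30) (np.float64(200.2), 6)
[257.6 141.6] [  145   112   221    63 12534] [0.5679 0.029  0.02  ] (np.float64(122.3), 30) (np.float64(132.8), 6)
[ 19.3 204.3] [ 14 180  14  50 211] [0.6181 0.2012 0.02  ] (np.float64(25.6), 0) (np.float64(27.3), 36)
[430.6 199.4] [424 180  13  41 286] [ 0.4651 -0.0594  0.02  ] (np.float64(21.1), 6) (np.float64(22.4), 45)
[ 84.9 266.6] [  78  225   15   91 1195] [0.5549 0.185  0.02  ] (np.float64(43.5), 0) (np.float64(48.0), 33)
[190.  250.4] [ 147  224  101   61 4603] [0.5252 0.1132 0.02  ] (np.float64(66.7), 27) (np.float64(69.6), 45)
[296.9 242.7] [293 226   9  32 197] [0.4891 0.0427 0.02  ] (np.float64(15.5), 0) (np.float64(17.0), 30)
grasp in tote [-0.02609983  0.03777355  0.15108853] [-0.02335034 -0.2790097  -0.96000435] [-9.99705700e-01  1.97908664e-04  2.42584801e-02]
d [-0.628  0.273  1.719] a [0.222 0.3   0.066] mm 111.03787981790508
```

View pics/s4.png

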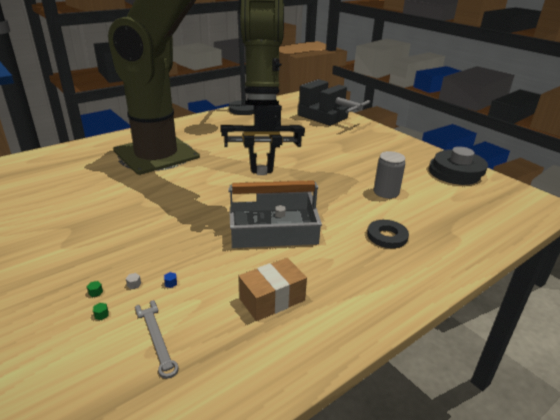

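View pics/w4.png

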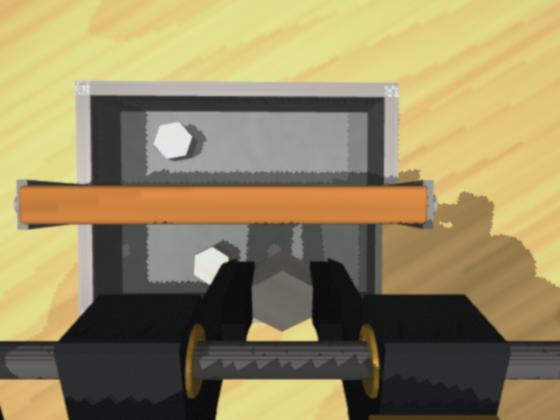

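The wrist view shows the piece held in the jaws at (283,290), offcut B at (212,265) and offcut A at (174,140), with the tote undisturbed. The arm stopped short of the target, so I'll finish the approach.

Call:
servo_tool:
  deltas:
    - {"dx": -0.62, "dy": 0.3, "dz": 0.2, "ax": 0.22, "ay": 0.3, "az": 0.07, "hand": 10}
    - {"dx": -0.62, "dy": 0.3, "dz": 0.6, "ax": 0.22, "ay": 0.3, "az": 0.07, "hand": 10}
    - {"dx": -0.62, "dy": 0.3, "dz": 1.0, "ax": 0.22, "ay": 0.3, "az": 0.07, "hand": 10}
    - {"dx": -0.62, "dy": 0.3, "dz": 1.2, "ax": 0.22, "ay": 0.3, "az": 0.07, "hand": 10}
    - {"dx": -0.62, "dy": 0.3, "dz": 1.2, "ax": 0.22, "ay": 0.3, "az": 0.07, "hand": 10}

```text
clock: 4.35
tool_pos: [0.4998, 0.059, 0.1149]
eef_rot: [0.953, -0.274, 0.117, 0.063]
contact_force: [-0.0, 0.6, 0.2]
opening: 0.271
```

```bash
cat > g.py <<'E'
from h import *
import sys
Z=R.from_euler('z',59,degrees=True);C=np.array([.535,.0585,0])
s=r.get_state();T=R.from_quat(s['eef_rot']);print(s['clock'],s['tool_pos'],s['contact_force'],s['opening'],s['q'].round(2))
g=s['tool_pos']+.006*T.apply([0,0,1]);print('grasp in tote',Z.inv().apply(g-C),Z.inv().apply(T.apply([0,0,1])),Z.inv().apply(T.apply([0,1,0])))
if len(sys.argv)>2:
    x,y,z,t=map(float,sys.argv[2:6])
    rot=R.from_rotvec(np.radians(t)*np.cross([0,0,1],Z.apply([0,1 if y>0 else -1,0])))*down(-31)
    goto(C+Z.apply([x,y,z])-.006*rot.apply([0,0,1]),rot)
E
python3 g.py x -.048 .045 .042 18
```

```text
4.35 [0.49980873 0.05901272 0.11487943] [-0.0008662   0.56906145  0.23921517] 0.2713445956374322 [-0.58  0.83  0.37  2.2  -1.    0.04 -1.47]
grasp in tote [-0.01804918  0.02889469  0.10909031] [-0.06063721 -0.25569815 -0.96485314] [-0.99810208  0.02593409  0.05585392]
d [-0.547  0.449  1.041] a [ 0.582  0.523 -0.087] mm 75.50489984877079
```

The arm hit joint limits here (j5 = -1.00, j6 = 0.04). I'll fit a simple kinematic model to the readings so I can choose reachable postures.

```bash
cat > kin.py <<'E'
import numpy as np, itertools
from scipy.optimize import least_squares
from scipy.spatial.transform import Rotation as R
def fk(q,p,s):
    o1,d1,d3,d5,d7,o7,a3,a5,a7=p
    Z=lambda a:R.from_euler('z',a).as_matrix();Y=lambda a:R.from_euler('y',a).as_matrix()
    M=np.eye(3);t=np.zeros(3)
    M=Z(s[0]*q[0]+o1);t=t+M@[0,0,d1]
    M=M@Y(q[1])@Z(s[1]*q[2]);t=t+M@[a3,0,d3]
    M=M@Y(q[3])@Z(s[2]*q[4]);t=t+M@[a5,0,d5]
    M=M@Y(q[5])@Z(s[3]*q[6]+o7);t=t+M@[0,0,d7]+a7*0
    return t,M
E
cat > fit.py <<'E'
from kin import *
D=[([ 1.16779859,  0.68999601, -0.19452125,  1.56633485,  0.15730303,0.90248884, -0.215093],[0.26411523, -0.56580997,  0.26290511],[ 9.76234610e-01,  2.16714432e-01, -2.60772649e-04, -8.79440021e-04])]
from plant import r
s0=r.get_state();D.append((s0['q'],s0['tool_pos'],s0['eef_rot']))
res=[]
for s in itertools.product([1,-1],repeat=4):
  for o1,o7 in itertools.product([0,1.57,3.14,-1.57],repeat=2):
    def f(p):
        e=[1*(p[1]-.35)*1e-3,(p[6])*1e-3,p[7]*1e-3,(p[4]-.25)*1e-3]
        for q,t,e4 in D:
            tt,M=fk(q,p,s);e+=list((tt-t)*3);e+=list((M-R.from_quat(e4).as_matrix()).ravel())
        return e
    o=least_squares(f,[o1,.35,.4,.4,.25,o7,0,0,0]);res.append((o.cost,s,o.x.round(3)))
res.sort(key=lambda a:a[0])
for x in res[:6]: print(x)
E
python3 fit.py
```

```text
(np.float64(8.644696772902397e-07), (-1, -1, -1, -1), array([ 6.283,  1.106,  0.85 ,  0.62 ,  1.24 ,  1.571, -0.391,  0.15 ,
        0.   ]))
(np.float64(8.644696777236403e-07), (-1, -1, -1, -1), array([-0.   ,  1.106,  0.85 ,  0.62 ,  1.24 ,  1.571, -0.391,  0.15 ,
        0.   ]))
(np.float64(8.644696798921382e-07), (-1, -1, -1, -1), array([-0.   ,  1.106,  0.85 ,  0.62 ,  1.24 ,  1.571, -0.391,  0.15 ,
        0.   ]))
(np.float64(8.644696828084265e-07), (-1, -1, -1, -1), array([-0.   ,  1.106,  0.85 ,  0.62 ,  1.24 ,  1.571, -0.391,  0.15 ,
        0.   ]))
(np.float64(8.644696842296772e-07), (-1, -1, -1, -1), array([-0.   ,  1.106,  0.85 ,  0.62 ,  1.24 ,  1.571, -0.391,  0.15 ,
        0.   ]))
(np.float64(8.644696867477571e-07), (-1, -1, -1, -1), array([ 6.283,  1.106,  0.85 ,  0.62 ,  1.24 ,  1.571, -0.391,  0.15 ,
        0.   ]))
```

```bash
python3 g.py x -.002 -.045 .14 18
```

```text
4.35 [0.49980873 0.05901272 0.11487943] [-0.0008662   0.56906145  0.23921517] 0.2713445956374322 [-0.58  0.83  0.37  2.2  -1.    0.04 -1.47]
grasp in tote [-0.01804918  0.02889469  0.10909031] [-0.06063721 -0.25569815 -0.96485314] [-0.99810208  0.02593409  0.05585392]
d [ 1.374 -0.266 -0.182] a [ 0.534 -5.475 -0.266] mm 84.66987592144488
```

Call:
servo_tool:
  deltas:
    - {"dx": 0, "dy": 0, "dz": -0.8, "ax": 0, "ay": 0, "az": 0, "hand": 10}
    - {"dx": 0, "dy": 0, "dz": -1.2, "ax": 0, "ay": 0, "az": 0, "hand": 10}
    - {"dx": 0.4, "dy": -0.1, "dz": -1.2, "ax": 0.1, "ay": -1.4, "az": -0.1, "hand": 10}
    - {"dx": 0.8, "dy": -0.2, "dz": -1.0, "ax": 0.3, "ay": -2.8, "az": -0.2, "hand": 10}
    - {"dx": 1.2, "dy": -0.27, "dz": -0.6, "ax": 0.4, "ay": -4.2, "az": -0.27, "hand": 10}
    - {"dx": 1.37, "dy": -0.27, "dz": -0.18, "ax": 0.53, "ay": -5.48, "az": -0.27, "hand": 10}
    - {"dx": 1.37, "dy": -0.27, "dz": -0.18, "ax": 0.53, "ay": -5.48, "az": -0.27, "hand": 10}
    - {"dx": 1.37, "dy": -0.27, "dz": -0.18, "ax": 0.53, "ay": -5.48, "az": -0.27, "hand": 10}

```text
clock: 5.35
tool_pos: [0.5733, 0.0348, 0.1463]
eef_rot: [0.952, -0.263, -0.151, -0.042]
contact_force: [0.6, 0.8, -0.3]
opening: 0.267
```

```bash
python3 g.py x -.002 -.045 .042 18; python3 fit.py | head -1
```

```text
5.35 [0.57326177 0.03482601 0.14634139] [ 0.5986148   0.81477999 -0.31193959] 0.2670553509339445 [-0.37  0.99  0.65  1.6  -0.74  1.13 -1.52]
grasp in tote [-0.0005856  -0.04313539  0.14063513] [ 1.17241619e-04  3.09059511e-01 -9.51042693e-01] [-9.99998549e-01 -1.58022873e-03 -6.36802294e-04]
d [0.538 0.025 1.554] a [-0.001  0.     0.016] mm 98.66279409964103
(np.float64(0.0005544283285046722), (-1, -1, -1, -1), array([-0.074, -0.179,  0.547, -0.371,  0.532,  1.499,  0.249, -0.609,
```

Call:
servo_tool:
  deltas:
    - {"dx": 0.18, "dy": 0.02, "dz": 0.5, "ax": 0, "ay": 0, "az": 0, "hand": 10}
    - {"dx": 0.36, "dy": 0.02, "dz": 1.0, "ax": 0, "ay": 0, "az": 0, "hand": 10}
    - {"dx": 0.5, "dy": 0.02, "dz": 1.4, "ax": 0, "ay": 0, "az": 0, "hand": 10}
    - {"dx": 0.54, "dy": 0.02, "dz": 1.55, "ax": 0, "ay": 0, "az": 0, "hand": 10}
    - {"dx": 0.54, "dy": 0.02, "dz": 1.55, "ax": 0, "ay": 0, "az": 0, "hand": 10}
    - {"dx": 0.54, "dy": 0.02, "dz": 1.55, "ax": 0, "ay": 0, "az": 0, "hand": 10}

```text
clock: 6.1
tool_pos: [0.576, 0.0322, 0.0483]
eef_rot: [0.952, -0.263, -0.15, -0.042]
contact_force: [-0.2, -0.1, -0.2]
opening: 0.272
```

```bash
python3 g.py x -.002 -.045 .042 18; python3 w.py pics/w5.png >/dev/null
```

```text
6.1 [0.57597564 0.03221419 0.04831459] [-0.19320313 -0.14876757 -0.16681764] 0.27170869367939626 [-0.33  1.13  0.58  1.61 -0.83  0.99 -1.45]
grasp in tote [-0.00142706 -0.04681722  0.04260496] [ 4.38976157e-05  3.07325248e-01 -9.51604535e-01] [-9.99997359e-01 -2.17302450e-03 -7.47918666e-04]
d [-0.026  0.009  0.019] a [-0.    -0.017  0.022] mm 1.9908345898778799
```

View pics/w5.png

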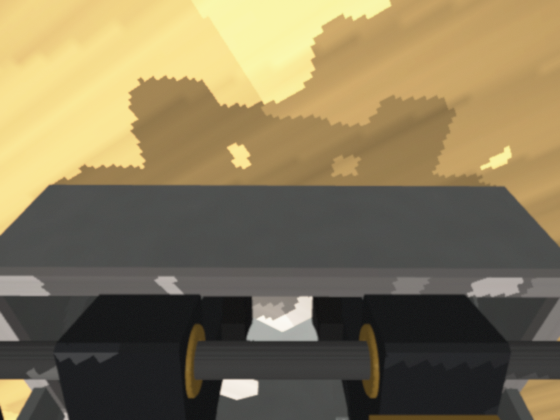

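The piece is between the jaws, inside the far half of the tote near (283,315), with no contact force. I'll release it and back out.

Call:
servo_tool:
  deltas:
    - {"dx": 0, "dy": 0, "dz": 0, "ax": 0, "ay": 0, "az": 0, "hand": 34}
    - {"dx": 0, "dy": 0, "dz": 0, "ax": 0, "ay": 0, "az": 0, "hand": 34}
    - {"dx": 0, "dy": 0, "dz": 0, "ax": 0, "ay": 0, "az": 0, "hand": 34}
    - {"dx": 0, "dy": 0, "dz": -0.4, "ax": 0, "ay": 0, "az": 0, "hand": 34}
    - {"dx": 0, "dy": 0, "dz": -1.2, "ax": 0, "ay": 0, "az": 0, "hand": 34}
    - {"dx": 0, "dy": 0, "dz": -2.2, "ax": 0, "ay": 0, "az": 0, "hand": 34}
    - {"dx": 0, "dy": 0, "dz": -2.2, "ax": 0, "ay": 0, "az": 0, "hand": 34}

```text
clock: 7.02
tool_pos: [0.6137, 0.009, 0.1773]
eef_rot: [0.953, -0.263, -0.146, -0.042]
contact_force: [-0.4, 0.4, -0.0]
opening: 0.388
```

```bash
python3 g.py; python3 w.py pics/w6.png >/dev/null;python3 - <<'E'
from h import *
p,d=eyes.snapshot('top');cv2.imwrite('pics/t6.png',p[:,:,::-1])
goto([.537,-.2875,.12],down(13))
goto([.537,-.2875,.028],down(13))
E
```

```text
7.025 [0.61368579 0.00901115 0.17726114] [-0.36368561  0.37642631 -0.03363907] 0.38779264940631974 [-0.32  1.    0.67  1.45 -0.7   1.25 -1.56]
grasp in tote [-0.0018799  -0.09113814  0.1715367 ] [ 0.0023589   0.29956387 -0.95407333] [-0.99999509 -0.00126266 -0.00286889]
d [1.708 4.905 0.368] a [-1.157  2.847 -7.253] mm 312.39658907308996
d [2.182 4.906 1.827] a [-1.157  2.847 -7.253] mm 340.2942905571409
```

View pics/w6.png

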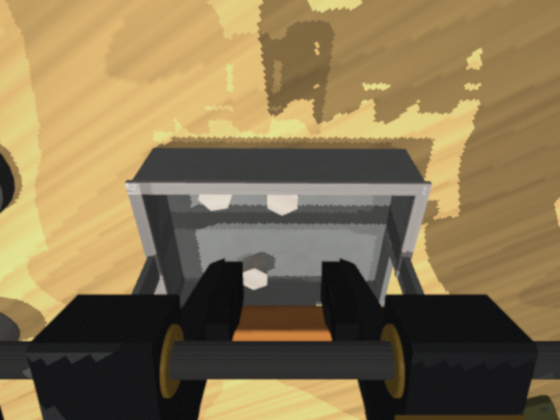

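Three pieces are now in the tote, at (214,200), (282,203) and (255,278). On to the second stray.

Call:
servo_tool:
  deltas:
    - {"dx": 0.3, "dy": 1.0, "dz": 0, "ax": -0.2, "ay": 0.5, "az": -1.3, "hand": 42}
    - {"dx": 0.7, "dy": 2.0, "dz": 0, "ax": -0.4, "ay": 1.0, "az": -2.6, "hand": 42}
    - {"dx": 1.0, "dy": 3.0, "dz": 0, "ax": -0.7, "ay": 1.6, "az": -4.2, "hand": 42}
    - {"dx": 1.4, "dy": 4.0, "dz": 0.2, "ax": -0.9, "ay": 2.3, "az": -5.8, "hand": 42}
    - {"dx": 1.7, "dy": 4.9, "dz": 0.37, "ax": -1.16, "ay": 2.85, "az": -7.25, "hand": 42}
    - {"dx": 1.7, "dy": 4.9, "dz": 0.37, "ax": -1.16, "ay": 2.85, "az": -7.25, "hand": 42}
    - {"dx": 1.7, "dy": 4.9, "dz": 0.37, "ax": -1.16, "ay": 2.85, "az": -7.25, "hand": 42}
    - {"dx": 1.7, "dy": 4.9, "dz": 0.37, "ax": -1.16, "ay": 2.85, "az": -7.25, "hand": 42}

```text
clock: 8.12
tool_pos: [0.5379, -0.2842, 0.1194]
eef_rot: [0.993, 0.115, -0.0, -0.001]
contact_force: [-0.2, 0.1, -0.4]
opening: 0.475
```

```bash
python3 g.py; python3 w.py pics/w7.png;python3 - <<'E'
from h import *
goto([.537,-.2875,.028],down(13))
E
```

```text
8.125 [ 0.53793204 -0.28423508  0.119428  ] [-0.15417153  0.11172431 -0.35061849] 0.47498973582127185 [ 0.2   0.9   0.39  1.74 -0.56  0.61 -0.42]
grasp in tote [-0.29226816 -0.179027    0.113428  ] [ 5.05006079e-04  1.31078927e-03 -9.99999013e-01] [-0.71702591 -0.69704534 -0.00127578]
[ 0.53801851 -0.28448607  0.11967136] 0.47833046552587766
[354.7  40.4] [ 334    0   43   76 1194] [ 0.6489 -0.2974  0.02  ] (np.float64(28.4), 18) (np.float64(30.3), 54)
[329.2  84.5] [ 299   65   66   43 1064] [ 0.6239 -0.2899  0.02  ] (np.float64(29.3), 21) (np.float64(30.8), 3)
d [-0.027  0.046  1.528] a [-0.005  0.004  0.033] mm 91.72654854901867
```

View pics/w7.png

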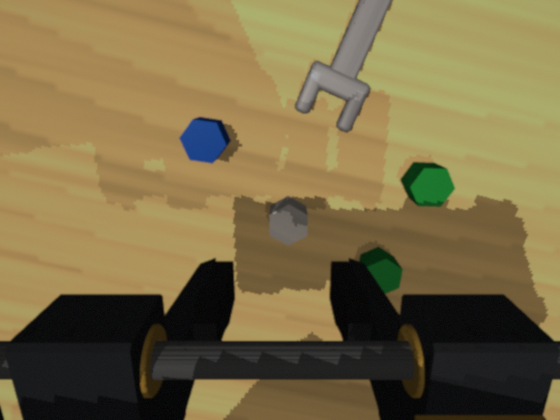

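Call:
servo_tool:
  deltas:
    - {"dx": -0.03, "dy": 0.05, "dz": 0.6, "ax": 0, "ay": 0, "az": 0, "hand": 40}
    - {"dx": -0.03, "dy": 0.05, "dz": 1.1, "ax": 0, "ay": 0, "az": 0, "hand": 40}
    - {"dx": -0.03, "dy": 0.05, "dz": 1.5, "ax": 0, "ay": 0, "az": 0, "hand": 40}
    - {"dx": -0.03, "dy": 0.05, "dz": 1.5, "ax": 0, "ay": 0, "az": 0, "hand": 40}
    - {"dx": -0.03, "dy": 0.05, "dz": 1.5, "ax": 0, "ay": 0, "az": 0, "hand": 10}
    - {"dx": -0.03, "dy": 0.05, "dz": 1.5, "ax": 0, "ay": 0, "az": 0, "hand": 10}
    - {"dx": -0.03, "dy": 0.05, "dz": 1.5, "ax": 0, "ay": 0, "az": 0, "hand": 10}
    - {"dx": -0.03, "dy": 0.05, "dz": 1.5, "ax": 0, "ay": 0, "az": 0, "hand": 10}
    - {"dx": -0.03, "dy": 0.05, "dz": 0.5, "ax": 0, "ay": 0, "az": 0, "hand": 10}
    - {"dx": -0.03, "dy": 0.05, "dz": -0.5, "ax": 0, "ay": 0, "az": 0, "hand": 10}

```text
clock: 9.43
tool_pos: [0.5351, -0.2903, 0.1511]
eef_rot: [0.994, 0.113, -0.001, 0.0]
contact_force: [0.9, -0.1, 0.1]
opening: 0.269
```

```bash
python3 g.py x -.055 -.045 .15 18
```

```text
9.425 [ 0.53514854 -0.29032815  0.15111935] [ 0.85393414 -0.12616091  0.09581668] 0.26909094893139635 [ 0.19  0.86  0.43  1.73 -0.54  0.67 -0.43]
grasp in tote [-0.29893525 -0.17977938  0.14511936] [-0.00127801  0.001287   -0.99999836] [-7.19631201e-01 -6.94356489e-01  2.60581188e-05]
d [ 1.228 -4.464 -0.079] a [ 1.158 -2.834  7.266] mm 277.83608151184654
```

Call:
servo_tool:
  deltas:
    - {"dx": 0.2, "dy": -0.9, "dz": -0.2, "ax": 0.2, "ay": -0.5, "az": 1.3, "hand": 10}
    - {"dx": 0.5, "dy": -1.8, "dz": -0.2, "ax": 0.4, "ay": -1.0, "az": 2.6, "hand": 10}
    - {"dx": 0.8, "dy": -2.7, "dz": -0.2, "ax": 0.7, "ay": -1.6, "az": 4.2, "hand": 10}
    - {"dx": 1.0, "dy": -3.6, "dz": -0.1, "ax": 0.9, "ay": -2.3, "az": 5.8, "hand": 10}
    - {"dx": 1.23, "dy": -4.46, "dz": -0.08, "ax": 1.16, "ay": -2.83, "az": 7.27, "hand": 10}
    - {"dx": 1.23, "dy": -4.46, "dz": -0.08, "ax": 1.16, "ay": -2.83, "az": 7.27, "hand": 10}
    - {"dx": 1.23, "dy": -4.46, "dz": -0.08, "ax": 1.16, "ay": -2.83, "az": 7.27, "hand": 10}
    - {"dx": 1.23, "dy": -4.46, "dz": -0.08, "ax": 1.16, "ay": -2.83, "az": 7.27, "hand": 10}

```text
clock: 10.42
tool_pos: [0.5473, -0.0149, 0.1551]
eef_rot: [0.952, -0.265, -0.149, -0.042]
contact_force: [-0.9, 1.1, -0.1]
opening: 0.269
```

```bash
python3 g.py x -.055 -.045 .042 18;python3 w.py pics/w8.png >/dev/null
```

```text
10.425 [ 0.54731293 -0.01488638  0.15514686] [-0.86487808  1.12807595 -0.13625383] 0.2694120073291344 [-0.32  0.97  0.69  1.68 -0.74  1.11 -1.41]
grasp in tote [-0.0565585  -0.04651515  0.14943463] [ 7.12533968e-04  3.05978331e-01 -9.52038210e-01] [-9.99997651e-01  2.16705130e-03 -5.19533276e-05]
d [ 0.524 -0.026  1.712] a [-0.007 -0.03  -0.02 ] mm 107.46231229832676
```

View pics/w8.png

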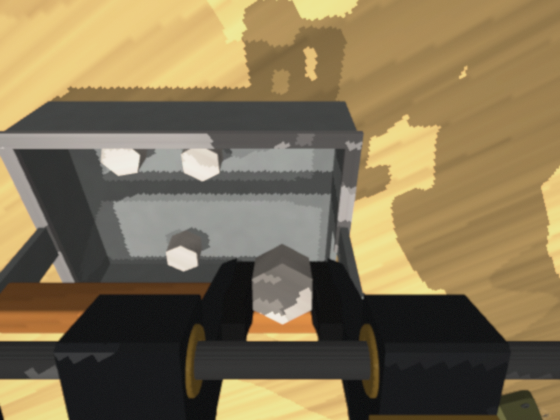

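The stray is held at (282,290), above the free area of the tote. Descending.

Call:
servo_tool:
  deltas:
    - {"dx": 0.16, "dy": -0.03, "dz": 0.5, "ax": 0, "ay": 0, "az": 0, "hand": 10}
    - {"dx": 0.33, "dy": -0.03, "dz": 1.1, "ax": 0, "ay": 0, "az": 0, "hand": 10}
    - {"dx": 0.48, "dy": -0.03, "dz": 1.55, "ax": 0, "ay": 0, "az": 0, "hand": 10}
    - {"dx": 0.52, "dy": -0.03, "dz": 1.7, "ax": 0, "ay": 0, "az": 0, "hand": 10}
    - {"dx": 0.52, "dy": -0.03, "dz": 1.7, "ax": 0, "ay": 0, "az": 0, "hand": 10}
    - {"dx": 0.52, "dy": -0.03, "dz": 1.7, "ax": 0, "ay": 0, "az": 0, "hand": 33}
    - {"dx": 0.52, "dy": -0.03, "dz": 1.7, "ax": 0, "ay": 0, "az": 0, "hand": 33}
    - {"dx": 0.52, "dy": -0.03, "dz": 1.7, "ax": 0, "ay": 0, "az": 0, "hand": 33}

```text
clock: 11.48
tool_pos: [0.5474, -0.0106, 0.0486]
eef_rot: [0.952, -0.264, -0.149, -0.042]
contact_force: [-0.3, 0.1, -0.2]
opening: 0.376
```

```bash
python3 g.py
```

```text
11.475 [ 0.54739135 -0.01064691  0.04864565] [-0.33169824  0.06335699 -0.16015663] 0.375800208799428 [-0.29  1.11  0.59  1.7  -0.85  0.95 -1.33]
grasp in tote [-0.05288183 -0.04439733  0.04293392] [ 0.00110461  0.30623595 -0.951955  ] [-9.99999291e-01 -8.47300473e-05 -1.18761973e-03]
```

Call:
servo_tool:
  deltas:
    - {"dx": 0, "dy": 0, "dz": -0.5, "ax": 0, "ay": 0, "az": 0, "hand": 33}
    - {"dx": 0, "dy": 0, "dz": -1.4, "ax": 0, "ay": 0, "az": 0, "hand": 33}
    - {"dx": 0, "dy": 0, "dz": -2.3, "ax": 0, "ay": 0, "az": 0, "hand": 33}
    - {"dx": 0, "dy": 0, "dz": -3.2, "ax": 0, "ay": 0, "az": 0, "hand": 50}
    - {"dx": 0, "dy": 0, "dz": -3.2, "ax": 0, "ay": 0, "az": 0, "hand": 50}

```text
clock: 12.1
tool_pos: [0.6001, -0.0433, 0.235]
eef_rot: [0.953, -0.264, -0.145, -0.042]
contact_force: [0.3, -0.9, -1.5]
opening: 0.56
```

```bash
python3 g.py; python3 w.py pics/w9.png >/dev/null;python3 - <<'E'
from h import *
p,d=eyes.snapshot('top');p=p[:,:,::-1].copy();cv2.imwrite('pics/t9.png',p)
cv2.imwrite('pics/s9.png',eyes.snapshot('scene')[0][:,:,::-1])
Z=R.from_euler('z',59,degrees=True);C=np.array([.535,.0585,0])
for yaw in (59,-121):
    g=C+Z.apply([.02,0,.17+.0]);print(yaw);goto(g,down(yaw))
E
```

```text
12.1 [ 0.60009137 -0.04333412  0.23502506] [ 0.25448265 -0.85259061 -1.51984701] 0.5597911642841585 [-0.27  0.93  0.74  1.44 -0.66  1.34 -1.5 ]
grasp in tote [-0.05374724 -0.10645292  0.22929823] [ 0.00285008  0.29828672 -0.95447206] [-9.99995877e-01  5.15261791e-04 -2.82499362e-03]
59
d [-1.338 -1.216  1.487] a [ -2.36    2.349 -14.864] mm 140.45210638172128
-121
d [-1.338 -1.216  1.487] a [ 2.349  2.36  14.867] mm 140.45210638172128
```

View pics/w9.png

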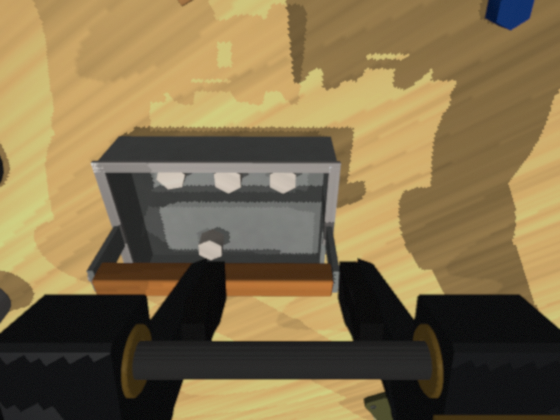

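View pics/t9.png

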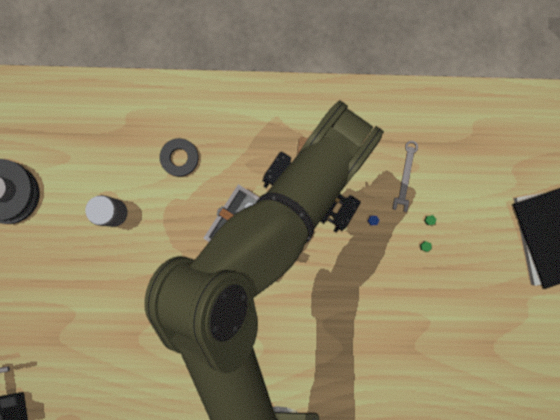

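All four offcuts are in the tote, at wrist pixels (171,178), (228,181), (283,180) and (210,250), and the bystanders are untouched. Next I fit the kinematics from the logged readings to plan a reachable tilt posture.

```bash
cat > fit.py <<'E'
from kin import *
D=[([1.168,.69,-.1945,1.566,.157,.902,-.215],[.2641,-.5658,.2629],[.9762,.2167,-.0003,-.0009]),
([-0.58,0.83,0.37,2.2,-1.,0.04,-1.47],[0.4998,0.059,0.1149],[0.953,-0.274,0.117,0.063]),
([-0.37,0.99,0.65,1.6,-0.74,1.13,-1.52],[0.5733,0.0348,0.1463],[0.952,-0.263,-0.151,-0.042]),
([-0.33,1.13,0.58,1.61,-0.83,0.99,-1.45],[0.576,0.0322,0.0483],[0.952,-0.263,-0.15,-0.042]),
([-0.32,1.,0.67,1.45,-0.7,1.25,-1.56],[0.6137,0.009,0.1773],[0.953,-0.263,-0.146,-0.042]),
([0.2,0.9,0.39,1.74,-0.56,0.61,-0.42],[0.5379,-0.2842,0.1194],[0.993,0.115,0,-0.001]),
([0.19,0.86,0.43,1.73,-0.54,0.67,-0.43],[0.5351,-0.2903,0.1511],[0.994,0.113,-0.001,0]),
([-0.32,0.97,0.69,1.68,-0.74,1.11,-1.41],[0.5473,-0.0149,0.1551],[0.952,-0.265,-0.149,-0.042]),
([-0.29,1.11,0.59,1.7,-0.85,0.95,-1.33],[0.5474,-0.0106,0.0486],[0.952,-0.264,-0.149,-0.042]),
([-0.27,0.93,0.74,1.44,-0.66,1.34,-1.5],[0.6001,-0.0433,0.235],[0.953,-0.264,-0.145,-0.042])]
res=[]
for s in itertools.product([1,-1],repeat=4):
  for o1,o7 in itertools.product([0,1.57,3.14,-1.57],repeat=2):
    def f(p):
        e=[1e-3*p[6],1e-3*p[7],1e-3*(p[1]-.35),1e-3*p[8]]
        for q,t,e4 in D:
            tt,M=fk(q,p,s);e+=list((tt-t)*3);e+=list((M-R.from_quat(e4).as_matrix()).ravel())
        return e
    o=least_squares(f,[o1,.35,.4,.4,.25,o7,0,0,0]);res.append((o.cost,s,o.x.round(4)))
res.sort(key=lambda a:a[0])
for x in res[:3]: print(x)
p=res[0][2];s=res[0][1]
for q,t,e in D:
    tt,M=fk(q,p,s);print((tt-t).round(3),np.degrees((R.from_matrix(M)*R.from_quat(e).inv()).magnitude()).round(2))
E
python3 fit.py
```

```text
(np.float64(0.004235008661713753), (-1, -1, -1, -1), array([-5.9900e-02,  3.3850e-01,  5.5740e-01,  3.3480e-01,  2.9980e-01,
        1.5121e+00,  6.0000e-04, -2.1200e-02,  0.0000e+00]))
(np.float64(0.004235008661713755), (-1, -1, -1, -1), array([-5.9900e-02,  3.3850e-01,  5.5740e-01,  3.3480e-01,  2.9980e-01,
        1.5121e+00,  6.0000e-04, -2.1200e-02, -0.0000e+00]))
(np.float64(0.004235008661713766), (-1, -1, -1, -1), array([-5.990e-02,  3.385e-01,  5.574e-01,  3.348e-01,  2.998e-01,
       -4.771e+00,  6.000e-04, -2.120e-02, -0.000e+00]))
[0.009 0.003 0.014] 0.1
[-0.003  0.002 -0.003] 0.66
[ 0.    -0.001 -0.001] 0.99
[ 0.    -0.006 -0.004] 0.91
[-0.003  0.001 -0.004] 0.9
[ 0.005 -0.     0.003] 0.52
[0.002 0.    0.002] 0.49
[-0.003 -0.001 -0.004] 0.75
[-0.     0.003 -0.002] 1.17
[-0.003  0.001 -0.002] 1.12
```

```bash
cat > plan.py <<'E'
from kin import *
P=np.array([-.0599,.3385,.5574,.3348,.2998,1.5121,.0006,-.0212,0]);S=(-1,)*4
lo=np.array([-3.01,-.46,-1.47,.13,-1,.04,-2.66]);hi=np.array([3.01,2.08,1.51,2.56,4.14,2.09,2.66])
mg=.08
def ik(t,M,q0):
    def f(q):
        tt,N=fk(q,P,S);return np.r_[(tt-t)*5,R.from_matrix(N@M.T).as_rotvec(),(q-q0)*.02]
    o=least_squares(f,np.clip(q0,lo+mg,hi-mg),bounds=(lo+mg*.9,hi-mg*.9));tt,N=fk(o.x,P,S)
    return o.x,np.linalg.norm(tt-t),np.degrees(R.from_matrix(N@M.T).magnitude())
flip=R.from_euler('x',180,degrees=True)
def tiltrot(psi,tilt,az=135):  # tote rotation: downhill direction az in tote frame
    d=np.array([np.cos(np.radians(az)),np.sin(np.radians(az)),0]);ax=np.cross([0,0,1],d) # rotates z toward d
    return R.from_euler('z',psi,degrees=True)*R.from_rotvec(np.radians(tilt)*ax)
E
python3 - <<'E'
from plan import *
q0=np.array([-0.27,0.93,0.74,1.44,-0.66,1.34,-1.5])
g=np.array([.535,.0585,.118])+R.from_euler('z',59,degrees=True).apply([.02,0,0])
Mg=(tiltrot(59,0)*flip).as_matrix()
q1=q0.copy()
for k in np.linspace(0,1,7)[1:]:
    M=(R.from_euler('z',-31+90*k,degrees=True)*flip).as_matrix();q1,e,a=ik(g+[0,0,.1],M,q1)
print('above',q1.round(2),e,a);q1,e,a=ik(g,Mg,q1);print('grasp',q1.round(2),e,a)
for x in (.5,.6,.7):
 for y in (-.2,0,.2):
  for psi in range(-120,240,30):
   q=q1;ok=1
   for k in np.linspace(0,1,7):
    t=g*(1-k)+np.array([x,y,.36])*k;t[2]=g[2]+min(1,2*k)*(.36-g[2])
    q,e,a=ik(t,(tiltrot(59+(psi-59)*k,44*k)*flip).as_matrix(),q)
    if k>0 and (e>.006 or a>1.5): ok=0;break
   if ok: print(x,y,psi,q.round(2),round(e,4),round(a,2), 'margin',np.min(np.minimum(q-lo,hi-q)).round(2))
E
```

```text
above [-0.43  0.69  0.37  1.87 -0.38  0.66 -0.37] 7.997486040053704e-06 0.007163852394529226
grasp [-0.36  0.83  0.25  1.94 -0.46  0.43 -0.3 ] 2.1807015648591038e-05 0.014564261660418867
0.5 -0.2 -90 [-0.51  1.11  1.44  1.49 -0.33  1.38 -2.33] 0.0 0.02 margin 0.07
0.5 -0.2 -60 [-0.7   1.01  1.44  1.79 -0.34  0.87 -1.95] 0.0 0.02 margin 0.07
0.5 -0.2 -30 [-0.79  0.83  1.36  2.09 -0.58  0.35 -1.33] 0.0 0.01 margin 0.15
0.5 -0.2 60 [ 1.24  0.51 -0.98  2.2  -0.93  0.11  0.83] 0.0014 1.01 margin 0.07
0.5 -0.2 90 [ 0.87  0.52 -0.29  1.94 -0.9   0.84  1.29] 0.0 0.01 margin 0.1
0.5 -0.2 120 [ 0.85  0.66 -0.35  1.65 -0.54  1.21  1.35] 0.0 0.01 margin 0.46
0.5 -0.2 150 [ 0.76  0.8  -0.43  1.36 -0.27  1.55  1.49] 0.0 0.01 margin 0.54
0.5 -0.2 180 [ 0.62  0.9  -0.49  1.16  0.    1.84  1.74] 0.0 0.02 margin 0.25
0.5 -0.2 210 [ 0.5   0.93 -0.54  1.1   0.29  1.97  2.08] 0.0 0.01 margin 0.12
0.5 0 -90 [-0.8   1.12  1.44  1.43 -0.35  1.62 -2.55] 0.0 0.02 margin 0.07
0.5 0 -60 [-1.01  1.05  1.44  1.69 -0.29  1.18 -2.25] 0.0 0.01 margin 0.07
0.5 0 -30 [-1.18  0.93  1.44  1.98 -0.33  0.67 -1.86] 0.0 0.0
[... 3771 characters left out ...]
argin 0.2
0.7 0 120 [ 0.42  0.79 -0.41  1.38 -0.56  1.03  0.95] 0.0 0.01 margin 0.44
0.7 0 150 [ 0.34  0.98 -0.45  0.93 -0.35  1.57  1.12] 0.0001 0.03 margin 0.52
0.7 0.2 -30 [-0.98  1.16  1.32  1.03 -0.35  1.35 -2.18] 0.0001 0.03 margin 0.19
0.7 0.2 0 [-1.13  1.02  1.24  1.47 -0.41  0.74 -1.69] 0.0 0.02 margin 0.27
0.7 0.2 30 [-1.02  0.74  0.89  1.77 -0.51  0.2  -1.06] 0.0 0.01 margin 0.16
0.7 0.2 90 [ 0.13  0.63 -0.53  1.78 -0.66  0.2   0.4 ] 0.0 0.03 margin 0.16
0.7 0.2 120 [ 0.16  0.75 -0.47  1.49 -0.6   0.76  0.78] 0.0 0.01 margin 0.4
0.7 0.2 150 [ 0.11  0.93 -0.48  1.06 -0.4   1.32  0.96] 0.0 0.02 margin 0.6
0.7 0.2 180 [-0.06  1.18 -0.49  0.4  -0.23  1.99  1.16] 0.0002 0.09 margin 0.1
```

The plan is to grip the handle with tool yaw 59°, lift, yaw the tote about +90° in the air, then tilt at about (0.6, 0, 0.36). That leaves good joint margins. First, move over the handle.

Call:
servo_tool:
  deltas:
    - {"dx": -0.15, "dy": -0.12, "dz": 0.0, "ax": -0.25, "ay": 0.25, "az": -1.5, "hand": 50}
    - {"dx": -0.3, "dy": -0.25, "dz": 0.1, "ax": -0.5, "ay": 0.5, "az": -3.1, "hand": 50}
    - {"dx": -0.45, "dy": -0.4, "dz": 0.3, "ax": -0.75, "ay": 0.75, "az": -4.7, "hand": 50}
    - {"dx": -0.6, "dy": -0.55, "dz": 0.5, "ax": -1.0, "ay": 1.0, "az": -6.3, "hand": 50}
    - {"dx": -0.8, "dy": -0.7, "dz": 0.7, "ax": -1.25, "ay": 1.25, "az": -7.9, "hand": 50}
    - {"dx": -0.95, "dy": -0.85, "dz": 0.9, "ax": -1.5, "ay": 1.5, "az": -9.5, "hand": 50}
    - {"dx": -1.1, "dy": -1.0, "dz": 1.1, "ax": -1.8, "ay": 1.8, "az": -11.2, "hand": 50}
    - {"dx": -1.2, "dy": -1.1, "dz": 1.2, "ax": -2.1, "ay": 2.1, "az": -13.0, "hand": 50}
    - {"dx": -1.34, "dy": -1.22, "dz": 1.3, "ax": -2.36, "ay": 2.35, "az": -14.86, "hand": 50}
    - {"dx": -1.34, "dy": -1.22, "dz": 1.3, "ax": -2.36, "ay": 2.35, "az": -14.86, "hand": 50}

```text
clock: 13.5
tool_pos: [0.5468, 0.0746, 0.18]
eef_rot: [0.87, 0.493, -0.001, -0.001]
contact_force: [0.0, 0.3, 1.2]
opening: 0.567
```

```bash
python3 g.py; python3 w.py pics/w10.png >/dev/null;python3 - <<'E'
from h import *
Z=R.from_euler('z',59,degrees=True);C=np.array([.535,.0585,0])
p=cv2.imread('pics/w10.png');m=eyes.camera_model('wrist')
hsv=cv2.cvtColor(p,cv2.COLOR_BGR2HSV)
k=((hsv[...,0]<14)&(hsv[...,1]>140)&(hsv[...,2]>60)).astype(np.uint8)
n,l,st,c=cv2.connectedComponentsWithStats(k);i=1+np.argmax(st[1:,4]);print(st[i])
ys,xs=np.nonzero(l==i)
for v in np.unique(ys)[5::15]:
    u=xs[ys==v];a,b=onz(m,u.min(),v,.123),onz(m,u.max()+1,v,.123);print(v,u.min(),u.max(),Z.inv().apply((a+b)/2-C)[:2].round(4),np.linalg.norm(a-b).round(4))
goto(C+Z.apply([.02,0,.17]),down(59));goto(C+Z.apply([.02,0,.118]),down(59))
E
```

```text
13.5 [0.54678851 0.07462905 0.17998386] [0.00824576 0.29087943 1.21446431] 0.5673377433628322 [-0.4   0.74  0.31  1.88 -0.38  0.58 -0.39]
grasp in tote [ 0.01988682 -0.00178304  0.17398389] [-0.00166688  0.00243533 -0.99999565] [ 6.78281099e-04 -9.99996802e-01 -2.43646474e-03]
[259 103   1  14  14]
108 259 259 [0.092  0.0078] 0.0005
d [ 0.007 -0.054  0.173] a [-0.005  0.015 -0.014] mm 10.87936597112232
d [ 0.009 -0.053  1.04 ] a [-0.005  0.015 -0.014] mm 62.468268583855135
```

View pics/w10.png

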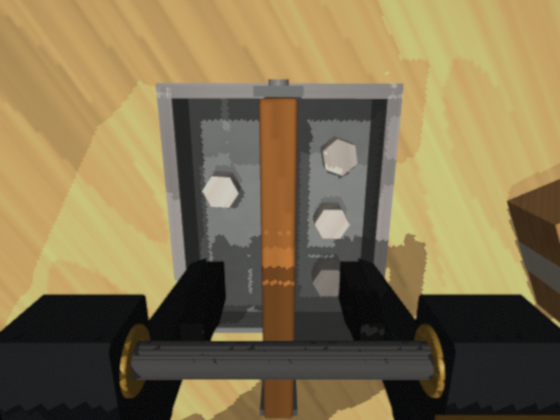

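The bar is centred at column 280 between the fingers (mid 282), and all four offcuts are visible in the tote. Descending to grip.

Call:
servo_tool:
  deltas:
    - {"dx": 0.01, "dy": -0.05, "dz": 0.4, "ax": 0, "ay": 0, "az": 0, "hand": 50}
    - {"dx": 0.01, "dy": -0.05, "dz": 0.8, "ax": 0, "ay": 0, "az": 0, "hand": 50}
    - {"dx": 0.01, "dy": -0.05, "dz": 1.04, "ax": 0, "ay": 0, "az": 0, "hand": 50}
    - {"dx": 0.01, "dy": -0.05, "dz": 1.04, "ax": 0, "ay": 0, "az": 0, "hand": 50}
    - {"dx": 0.01, "dy": -0.05, "dz": 1.04, "ax": 0, "ay": 0, "az": 0, "hand": 5}
    - {"dx": 0.01, "dy": -0.05, "dz": 1.04, "ax": 0, "ay": 0, "az": 0, "hand": 5}
    - {"dx": 0.01, "dy": -0.05, "dz": 1.04, "ax": 0, "ay": 0, "az": 0, "hand": 5}
    - {"dx": 0.01, "dy": -0.05, "dz": 1.04, "ax": 0, "ay": 0, "az": 0, "hand": 5}
    - {"dx": 0.01, "dy": -0.05, "dz": 1.04, "ax": 0, "ay": 0, "az": 0, "hand": 5}
  newtons: 58

```text
clock: 14.68
tool_pos: [0.5466, 0.0758, 0.1193]
eef_rot: [0.87, 0.492, 0.0, 0.0]
contact_force: [-1.9, 1.9, 5.6]
opening: 0.199
```

```bash
python3 g.py
```

```text
14.675 [0.54658095 0.07580782 0.11926535] [-1.85915151  1.85465087  5.6492045 ] 0.19936968968176338 [-0.36  0.83  0.24  1.92 -0.42  0.44 -0.35]
grasp in tote [ 0.02080182 -0.00102002  0.11326535] [ 2.47908668e-04 -1.23178261e-03 -9.99999211e-01] [-2.77933271e-04 -9.99999203e-01  1.23171370e-03]
```

Gripped at 17.5 mm, which matches the 18 mm bar. Lifting gently.

Call:
servo_tool:
  deltas:
    - {"dx": 0, "dy": 0, "dz": -0.2, "ax": 0, "ay": 0, "az": 0, "hand": 5}
    - {"dx": 0, "dy": 0, "dz": -0.5, "ax": 0, "ay": 0, "az": 0, "hand": 5}
    - {"dx": 0, "dy": 0, "dz": -0.9, "ax": 0, "ay": 0, "az": 0, "hand": 5}
    - {"dx": 0, "dy": 0, "dz": -1.4, "ax": 0, "ay": 0, "az": 0, "hand": 5}
    - {"dx": 0, "dy": 0, "dz": -1.9, "ax": 0, "ay": 0, "az": 0, "hand": 5}
    - {"dx": 0, "dy": 0, "dz": -2.4, "ax": 0, "ay": 0, "az": 0, "hand": 5}
    - {"dx": 0, "dy": 0, "dz": -2.9, "ax": 0, "ay": 0, "az": 0, "hand": 5}
    - {"dx": 0, "dy": 0, "dz": -3.4, "ax": 0, "ay": 0, "az": 0, "hand": 5}
    - {"dx": 0, "dy": 0, "dz": -3.8, "ax": 0, "ay": 0, "az": 0, "hand": 5}
    - {"dx": 0, "dy": 0, "dz": -4.0, "ax": 0, "ay": 0, "az": 0, "hand": 5}

```text
clock: 15.92
tool_pos: [0.5465, 0.0753, 0.36]
eef_rot: [0.871, 0.492, 0.001, 0.001]
contact_force: [0.3, 0.5, -4.7]
opening: 0.198
```

```bash
python3 w.py pics/w11.png >/dev/null; python3 - <<'E'
from h import *
s=r.get_state();print(s['tool_pos'],s['eef_rot'],s['contact_force'],s['moment'],s['q'].round(2),s['opening'])
cv2.imwrite('pics/s11.png',eyes.snapshot('scene')[0][:,:,::-1])
goto([.6,0,.36],down(150))
E
```

```text
[0.54695442 0.07538387 0.36081671] [0.87057082 0.49203844 0.00164038 0.00138601] [ 0.47593928  0.24961241 -3.34884455] [-0.08420853 -0.11577467  0.0045361 ] [-0.5   0.51  0.45  1.68 -0.25  1.01 -0.5 ] 0.19658785072999538
d [-0.62   1.409 -0.002] a [  0.033   0.019 -15.174] mm 92.33137659970477
```

View pics/w11.png

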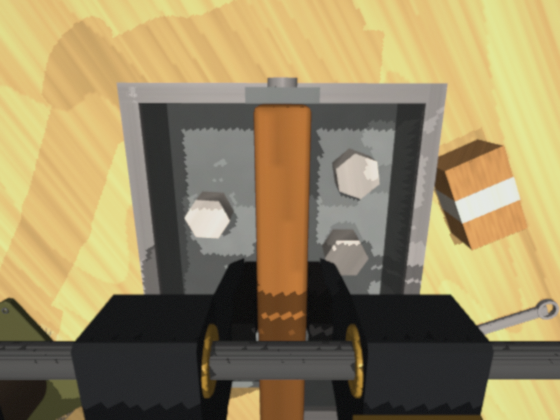

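View pics/s11.png

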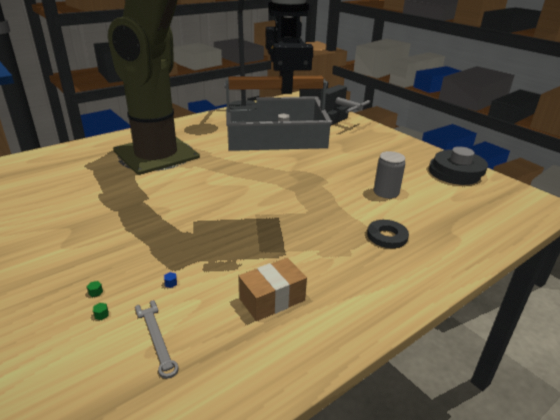

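The tote is held level at z = 0.36, with three offcuts in view (the fourth is behind the finger) and the carton and wrench untouched below. Now I yaw it.

Call:
servo_tool:
  deltas:
    - {"dx": -0.03, "dy": 0.06, "dz": 0, "ax": 0, "ay": 0, "az": -0.3, "hand": 5}
    - {"dx": -0.1, "dy": 0.2, "dz": 0, "ax": 0, "ay": 0, "az": -1.0, "hand": 5}
    - {"dx": -0.17, "dy": 0.4, "dz": 0, "ax": 0, "ay": 0, "az": -2.0, "hand": 5}
    - {"dx": -0.25, "dy": 0.6, "dz": 0, "ax": 0, "ay": 0, "az": -3.0, "hand": 5}
    - {"dx": -0.33, "dy": 0.8, "dz": 0, "ax": 0, "ay": 0, "az": -4.0, "hand": 5}
    - {"dx": -0.42, "dy": 1.0, "dz": 0, "ax": 0, "ay": 0, "az": -5.0, "hand": 5}
    - {"dx": -0.5, "dy": 1.2, "dz": 0, "ax": 0, "ay": 0, "az": -6.0, "hand": 5}
    - {"dx": -0.57, "dy": 1.35, "dz": 0, "ax": 0, "ay": 0, "az": -7.0, "hand": 5}
    - {"dx": -0.62, "dy": 1.4, "dz": 0, "ax": 0, "ay": 0, "az": -7.7, "hand": 5}
    - {"dx": -0.62, "dy": 1.4, "dz": 0, "ax": 0, "ay": 0, "az": -8.0, "hand": 5}

```text
clock: 17.27
tool_pos: [0.5988, -0.0005, 0.3576]
eef_rot: [0.595, 0.804, -0.001, 0.0]
contact_force: [-0.2, 0.7, -5.5]
opening: 0.2
```

Call:
servo_tool:
  deltas:
    - {"dx": 0, "dy": 0, "dz": 0, "ax": 0, "ay": 0, "az": -0.3, "hand": 5}
    - {"dx": 0, "dy": 0, "dz": 0, "ax": 0, "ay": 0, "az": -1.0, "hand": 5}
    - {"dx": 0, "dy": 0, "dz": 0, "ax": 0, "ay": 0, "az": -2.0, "hand": 5}
    - {"dx": 0, "dy": 0, "dz": 0, "ax": 0, "ay": 0, "az": -3.0, "hand": 5}
    - {"dx": 0, "dy": 0, "dz": 0, "ax": 0, "ay": 0, "az": -4.0, "hand": 5}
    - {"dx": 0, "dy": 0, "dz": 0, "ax": 0, "ay": 0, "az": -5.0, "hand": 5}
    - {"dx": 0, "dy": 0, "dz": 0, "ax": 0, "ay": 0, "az": -6.0, "hand": 5}
    - {"dx": 0, "dy": 0, "dz": 0, "ax": 0, "ay": 0, "az": -6.8, "hand": 5}
    - {"dx": 0, "dy": 0, "dz": 0, "ax": 0, "ay": 0, "az": -7.2, "hand": 5}
    - {"dx": 0, "dy": 0, "dz": 0, "ax": 0, "ay": 0, "az": -7.2, "hand": 5}

```text
clock: 18.52
tool_pos: [0.5992, 0.0006, 0.3589]
eef_rot: [0.258, 0.966, -0.0, 0.001]
contact_force: [-0.5, 1.0, -5.3]
opening: 0.198
```

```bash
python3 - <<'E'
from h import *
from plan import tiltrot,flip,fk,P,S
s=r.get_state();print(s['tool_pos'],s['eef_rot'],s['contact_force'],s['moment'],s['q'].round(2),s['opening'])
print(fk(s['q'],P,S)[0])
R0=R.from_quat(s['eef_rot']);print(R0.as_matrix().round(3))
for t in (20,44): goto([.6,0,.36],tiltrot(150,t)*flip)
E
```

```text
[5.99208204e-01 5.87452003e-04 3.58865792e-01] [ 2.57514110e-01  9.66274147e-01 -3.69321842e-04  7.87632317e-04] [-0.49267485  1.01245354 -5.28826075] [ 0.00843524 -0.02981193  0.0405964 ] [-0.07  0.55 -0.01  1.52  0.01  1.07  0.96] 0.1977692414919338
[0.59620966 0.0108106  0.36990056]
[[-0.867  0.498  0.001]
 [ 0.498  0.867 -0.001]
 [-0.002 -0.    -1.   ]]
d [-0.016 -0.002 -0.019] a [-2.363  2.37   0.027] mm 1.5028198556354193
d [-0.016 -0.002 -0.019] a [-5.196  5.194  0.028] mm 1.5028198556354193
```

Tilt slowly: first to about 25°, then look.

Call:
servo_tool:
  deltas:
    - {"dx": 0, "dy": 0, "dz": 0, "ax": -0.2, "ay": 0.2, "az": 0, "hand": 5}
    - {"dx": 0, "dy": 0, "dz": 0, "ax": -0.5, "ay": 0.5, "az": 0, "hand": 5}
    - {"dx": 0, "dy": 0, "dz": 0, "ax": -0.9, "ay": 0.9, "az": 0, "hand": 5}
    - {"dx": 0, "dy": 0, "dz": 0, "ax": -1.3, "ay": 1.3, "az": 0, "hand": 5}
    - {"dx": 0, "dy": 0, "dz": 0, "ax": -1.7, "ay": 1.7, "az": 0, "hand": 5}
    - {"dx": 0, "dy": 0, "dz": 0, "ax": -2.1, "ay": 2.1, "az": 0, "hand": 5}
    - {"dx": 0, "dy": 0, "dz": 0, "ax": -2.4, "ay": 2.4, "az": 0, "hand": 5}
    - {"dx": 0, "dy": 0, "dz": 0, "ax": -2.7, "ay": 2.7, "az": 0, "hand": 5}
    - {"dx": 0, "dy": 0, "dz": 0, "ax": -2.9, "ay": 2.9, "az": 0, "hand": 5}
    - {"dx": 0, "dy": 0, "dz": 0, "ax": -3.0, "ay": 3.0, "az": 0, "hand": 5}

```text
clock: 19.77
tool_pos: [0.5994, 0.0002, 0.3588]
eef_rot: [0.251, 0.943, 0.191, -0.11]
contact_force: [-0.1, -0.2, -4.6]
opening: 0.198
```

```bash
cat > v.py <<'E'
from h import *
import sys
from plan import tiltrot,flip
n=sys.argv[1]
s=r.get_state();print(s['clock'],s['tool_pos'],s['contact_force'],s['moment'],s['q'].round(2),s['opening'])
T=R.from_quat(s['eef_rot'])*flip;print('tote up',T.apply([0,0,1]).round(3),'tilt',np.degrees(np.arccos(T.apply([0,0,1])[2])),'down in tote',T.inv().apply([0,0,-1]).round(3))
a=eyes.snapshot('wrist')[0][:,:,::-1];b=eyes.snapshot('scene')[0][:,:,::-1]
cv2.imwrite(f'pics/{n}.png',np.hstack([cv2.resize(a,(440,330)),cv2.resize(b[20:230,170:450],(360,330))]))
goto([.6,0,.36],tiltrot(150,float(sys.argv[2]))*flip)
E
python3 v.py v1 44
```

```text
19.775 [5.99393267e-01 2.49395237e-04 3.58833201e-01] [-0.07129656 -0.15093802 -4.58362064] [-0.78611227 -0.21424576  0.02737296] [ 0.23  0.65 -0.2   1.41 -0.32  1.25  1.24] 0.19759753197557609
tote up [ 0.111 -0.415  0.903] tilt 25.4215542964195 down in tote [-0.303  0.304 -0.903]
d [-0.003  0.009 -0.02 ] a [-2.2    2.193  0.027] mm 1.3431461204947814
```

View pics/v1.png

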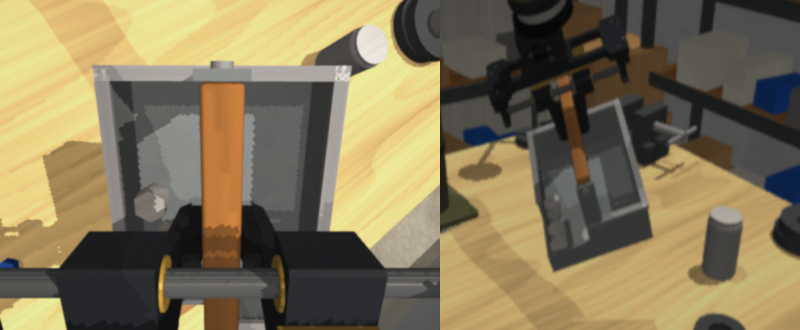

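The tote is firmly held, and the pieces are sliding along the +y wall, visible at wrist (150,203). I continue to about 44°.

Call:
servo_tool:
  deltas:
    - {"dx": 0, "dy": 0, "dz": 0, "ax": -0.2, "ay": 0.2, "az": 0, "hand": 5}
    - {"dx": 0, "dy": 0, "dz": 0, "ax": -0.5, "ay": 0.5, "az": 0, "hand": 5}
    - {"dx": 0, "dy": 0, "dz": 0, "ax": -0.8, "ay": 0.8, "az": 0, "hand": 5}
    - {"dx": 0, "dy": 0, "dz": 0, "ax": -1.1, "ay": 1.1, "az": 0, "hand": 5}
    - {"dx": 0, "dy": 0, "dz": 0, "ax": -1.4, "ay": 1.4, "az": 0, "hand": 5}
    - {"dx": 0, "dy": 0, "dz": 0, "ax": -1.7, "ay": 1.7, "az": 0, "hand": 5}
    - {"dx": 0, "dy": 0, "dz": 0, "ax": -1.9, "ay": 1.9, "az": 0, "hand": 5}
    - {"dx": 0, "dy": 0, "dz": 0, "ax": -2.1, "ay": 2.1, "az": 0, "hand": 5}
    - {"dx": 0, "dy": 0, "dz": 0, "ax": -2.2, "ay": 2.2, "az": 0, "hand": 5}
    - {"dx": 0, "dy": 0, "dz": 0, "ax": -2.2, "ay": 2.2, "az": 0, "hand": 5}

```text
clock: 21.12
tool_pos: [0.5994, 0.0003, 0.3589]
eef_rot: [0.238, 0.896, 0.325, -0.187]
contact_force: [0.6, -0.8, -5.7]
opening: 0.196
```

```bash
python3 v.py v2 44; python3 -c "
from h import *
a=eyes.snapshot('scene')[0][:,:,::-1];cv2.imwrite('pics/s12.png',cv2.resize(a[20:230,190:430],None,fx=3,fy=2.8))
a=eyes.snapshot('top')[0][:,:,::-1];cv2.imwrite('pics/t12.png',a)"
```

```text
21.125 [5.99374278e-01 3.33974476e-04 3.58854790e-01] [ 0.57101529 -0.78113272 -5.6854891 ] [-1.4710294  -0.46609636 -0.0214826 ] [ 0.38  0.77 -0.3   1.35 -0.5   1.4   1.35] 0.19639133178077745
tote up [ 0.181 -0.671  0.719] tilt 44.03886371853442 down in tote [-0.491  0.492 -0.719]
d [-0.006  0.004 -0.019] a [-0.004 -0.01   0.035] mm 1.2184419925182053
```

View pics/v2.png

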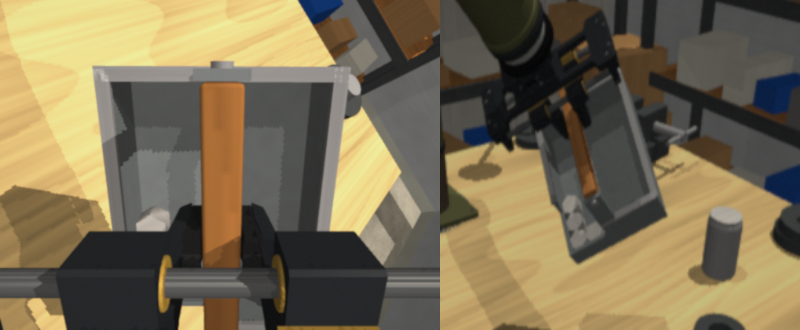

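View pics/s12.png

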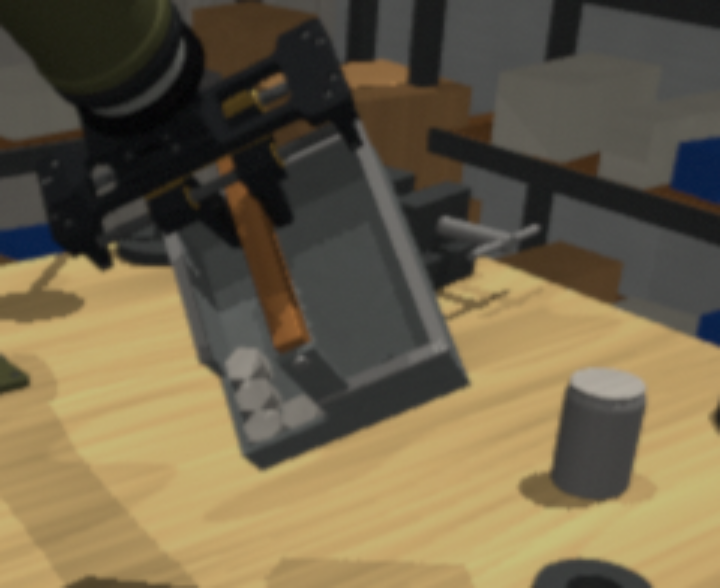

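View pics/t12.png

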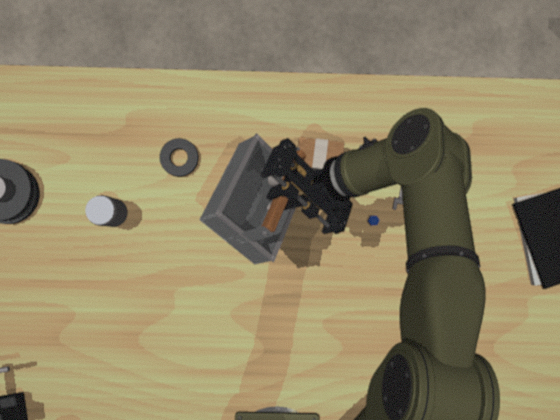

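All four offcuts lie together against the cut-down corner, at scene crop (245,362), (257,395), (263,423) and (298,412). The can and flange are untouched. Next I measure where they are in the tote frame and check that they are at rest.

```bash
cat > meas.py <<'E'
from h import *
from plan import flip
import sys
def run(name,pts=None):
    s=r.get_state();m=eyes.camera_model('scene')
    T=R.from_quat(s['eef_rot'])*flip
    O=s['tool_pos']-T.apply([.0205,0,.1185])
    def tote(u,v,z):
        o,d=ray(m,u,v);o=T.inv().apply(o-O);d=T.inv().apply(d);return (o+d*(z-o[2])/d[2])[:2]*1e3
    def pix(x):return np.round(proj(m,O+T.apply(x)),1)
    return tote,pix,T,O
if __name__=='__main__':
    tote,pix,T,O=run('x')
    a=eyes.snapshot('scene')[0][:,:,::-1].copy();cv2.imwrite('pics/'+sys.argv[1],a)
    g=cv2.cvtColor(a,cv2.COLOR_BGR2GRAY)
    for x,y in [(245,362),(257,395),(263,423),(298,412)]: print(tote(190+x/3,20+y/2.8,.025).round(1))
    print('low corner z',(O+T.apply([-.095,.07,0])).round(3))
    for q in [(-.1,.075,.03),(-.1,-.075,.055),(.1,-.075,.055),(-.095,.0,.112)]: print(q,(pix(q)-[190,20])*[3,2.8])
    c=cv2.resize(a[20:230,190:430],None,fx=3,fy=2.8)
    for q in [(-.1,.075,.03),(-.1,-.075,.055),(.1,-.075,.055),(-.035,.075,.03),(-.095,.07,.005)]:
        cv2.circle(c,tuple(((pix(q)-[190,20])*[3,2.8]).astype(int)),3,(0,0,255),-1)
    cv2.imwrite('pics/c_'+sys.argv[1],c)
E
python3 meas.py m1.png
```

```text
[-26.7  57.2]
[-56.  56.]
[-78.9  57.7]
[-81.8  33. ]
low corner z [ 0.634 -0.002  0.183]
(-0.1, 0.075, 0.03) [243.9  455.84]
(-0.1, -0.075, 0.055) [447.9  347.76]
(0.1, -0.075, 0.055) [357.   121.24]
(-0.095, 0.0, 0.112) [296.7 351.4]
```

View pics/c_m1.png

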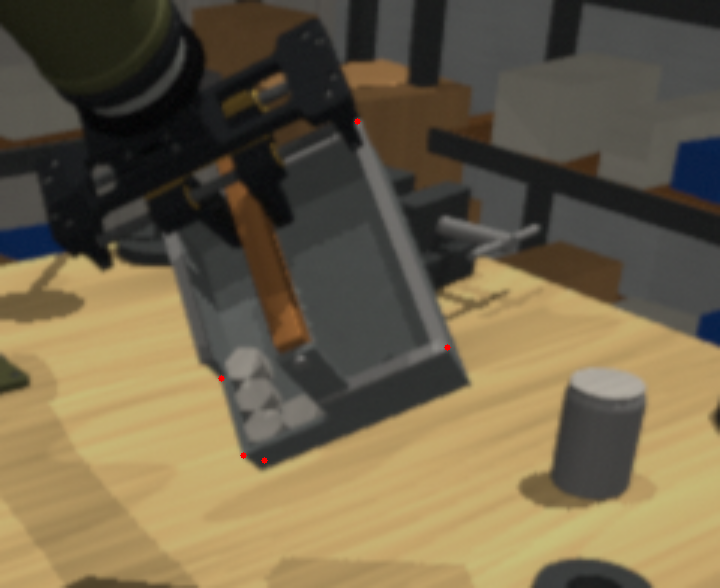

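```bash
python3 - <<'E'
from h import *
from meas import run
a=cv2.imread('pics/m1.png');c=cv2.resize(a[130:195,250:315],None,fx=9,fy=9,interpolation=cv2.INTER_CUBIC)
cv2.imwrite('pics/z1.png',c)
tote,pix,T,O=run('x')
for q in [(-.095,.07,.005),(-.095,.07,.03),(-.035,.07,.055),(-.035,.07,.03),(-.1,-.012,.115)]: print(q,(pix(q)-[250,130])*9)
from plan import *
s=r.get_state();q=s['q'].copy()
for az in (135,150,165,180,190):
    for tl in (44,):
        q,e,an=ik(np.array([.6,0,.36]),(tiltrot(150,tl,az)*flip).as_matrix(),q);print(az,q.round(2),e,an)
E
```

```text
(-0.095, 0.07, 0.005) [253.8 488.7]
(-0.095, 0.07, 0.03) [207.  446.4]
(-0.035, 0.07, 0.055) [ 93.6 169.2]
(-0.035, 0.07, 0.03) [143.1 217.8]
(-0.1, -0.012, 0.115) [406.8 126.9]
135 [ 0.36  0.79 -0.29  1.35 -0.48  1.41  1.34] 9.502326146615862e-07 0.0009448898867729445
150 [ 0.28  0.86 -0.25  1.18 -0.4   1.62  1.2 ] 2.6934034627293546e-05 0.013307376265484125
165 [ 0.2   0.92 -0.21  1.03 -0.31  1.81  1.09] 2.7373629270093146e-05 0.011905905259164106
180 [ 0.12  0.97 -0.16  0.89 -0.21  1.97  1.01] 2.5616576794247943e-05 0.009939371512110858
190 [ 0.13  1.   -0.33  0.85 -0.03  2.02  0.88] 0.001605634910672399 0.7324893932104444
```

View pics/z1.png

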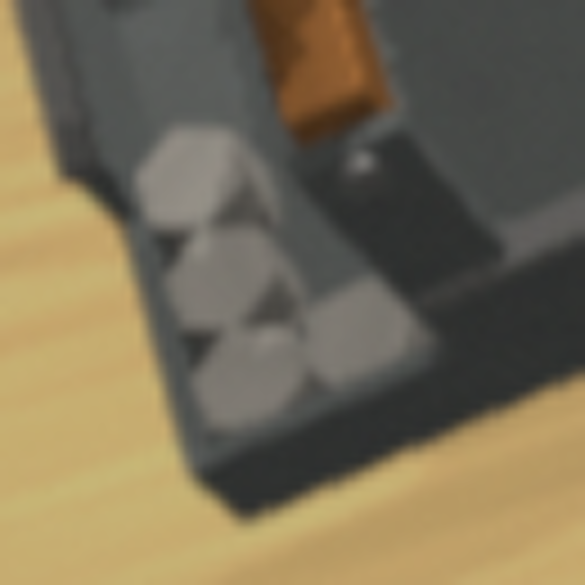

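```bash
python3 - <<'E'
from meas import *
tote,pix,T,O=run('x')
for x,y in [(190,178),(222,278),(247,378),(358,333)]:
    t=tote(250+x/9,130+y/9,.025);print(t.round(1),np.hypot(*(t-[-95,70])).round(1))
print(tote(250+143/9,130+218/9,.03))
E
```

```text
[-27.2  58.6] 68.7
[-54.7  57.9] 42.1
[-80.6  58.7] 18.3
[-82.   32.1] 40.1
[-34.91537592  70.04594536]
```

The offcuts are 18, 40, 42 and 69 mm from the corner point: packed wall to wall and touching, below the 30 mm rim. I hold still briefly and confirm nothing creeps.

Call:
servo_tool:
  deltas:
    - {"dx": 0, "dy": 0, "dz": 0, "ax": 0, "ay": 0, "az": 0, "hand": 5}
    - {"dx": 0, "dy": 0, "dz": 0, "ax": 0, "ay": 0, "az": 0, "hand": 5}
    - {"dx": 0, "dy": 0, "dz": 0, "ax": 0, "ay": 0, "az": 0, "hand": 5}
    - {"dx": 0, "dy": 0, "dz": 0, "ax": 0, "ay": 0, "az": 0, "hand": 5}
    - {"dx": 0, "dy": 0, "dz": 0, "ax": 0, "ay": 0, "az": 0, "hand": 5}
    - {"dx": 0, "dy": 0, "dz": 0, "ax": 0, "ay": 0, "az": 0, "hand": 5}
    - {"dx": 0, "dy": 0, "dz": 0, "ax": 0, "ay": 0, "az": 0, "hand": 5}
    - {"dx": 0, "dy": 0, "dz": 0, "ax": 0, "ay": 0, "az": 0, "hand": 5}

```text
clock: 22.38
tool_pos: [0.5993, 0.0005, 0.359]
eef_rot: [0.238, 0.896, 0.325, -0.187]
contact_force: [-0.6, -0.2, -5.4]
opening: 0.197
```

```bash
python3 v.py v3 44; python3 - <<'E'
from h import *
a=eyes.snapshot('scene')[0][:,:,::-1].copy();cv2.imwrite('pics/s14.png',a)
b=cv2.imread('pics/m1.png');d=cv2.absdiff(a,b)[130:195,250:315].max(2);print('diff',d.mean(),(d>40).sum())
E
```

```text
22.375 [5.99343374e-01 4.62096629e-04 3.59012862e-01] [-0.61465569 -0.15899706 -5.44674922] [-1.36866646 -0.48326466  0.0274479 ] [ 0.38  0.77 -0.3   1.35 -0.5   1.4   1.35] 0.1969406796596979
tote up [ 0.181 -0.671  0.719] tilt 44.03005342057616 down in tote [-0.491  0.492 -0.719]
d [-0.004  0.009 -0.019] a [-0.003 -0.012  0.03 ] mm 1.269336725186456
diff 2.0376331360946747 0
```

View pics/s14.png

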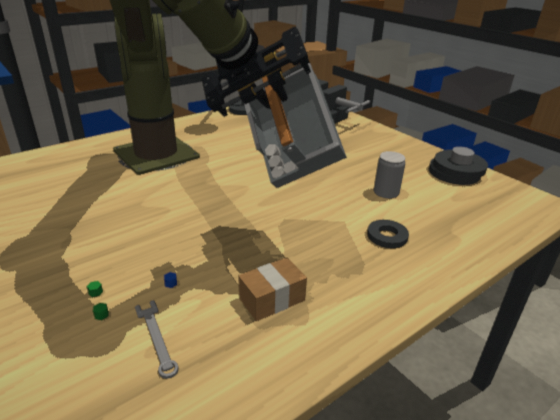

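The scene shows the tote held up and tilted, with the four offcuts still in its low corner near (275,165). The bystanders and the blue and green look-alikes are where they started, and nothing in the corner moved between the two pictures. Handing in.

```bash
python3 -c "
from plant import r
print(r.finish_job())"
```

```text
the job is handed in; nothing more can be done
None
```

I put both stray offcuts in the tote while it stood on the bench. I then lifted it by the wooden handle with a 58 N grip, turned it in the air and tilted it to 44° with the cut-down corner lowest. I handed the job in at about 22 s with the tote still held up.

**Last checks:**
- **Offcuts:** all four are touching in the low corner, with centres 18, 40, 42 and 69 mm from the corner point. They lie as three along the +y wall and one on the -x wall.
- **Steadiness:** the corner looked the same in two pictures taken about a second apart, and the grip opening and wrist force stayed steady.
- **Tote and bystanders:** the low corner was about 0.18 m above the bench. The carton, flange, can and wrench, and the blue and green look-alikes, looked unmoved in the final picture.

**What did not go as planned:**
- My first placing pose, on the tote's near side, ran into joint limits, so I placed both strays on the far side instead.
- The offcut 69 mm out is the third in the row along the wall. I did not try to work it in closer.

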